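Slide bead tins along the run and press them into the pockets

ROBOT

A 6-joint arm with a two-finger parallel gripper is mounted at the origin on the work surface. World frame = base frame: x ahead of the robot, y to its left, z up, the work surface at z = 0. Lengths are in mm, angles in rad, forces in N, time in s.
With the tool pointing down it reaches from about 275 to 750 mm from the base axis. Payload 10.2 kg.
Tool frame: the origin (TCP) lies between the finger pads; the fingertips stand 25 mm ahead of it and the grasp point (between the pads) lies 6 mm ahead of it; z points along the fingers, y is the line along which they close (so a half turn about z gives the same grasp; the last joint's range is limited). The gripper opens to 85 mm and grips with 20 to 120 N. Pads are 22 mm wide; open, the fingers measure 114 mm over their backs; the gripper's body (76 mm by 85 mm) begins 54 mm behind the grasp point. The pads swing forward as they close: fully open they stand 13 mm farther back than shut.
Start: joints at [-1.501, 0.313, 1.498, -0, 1.331, -0.223], TCP at [151.52, -502.666, 231.894] pointing down, gripper open.
Joint ranges: [-2.94, 2.94], [-0.97, 2.17], [0.19, 2.56], [-1.23, 4.37], [0.02, 3.11], [-2.88, 2.88]. Speed limits (rad/s): [2.39, 2.39, 3.01, 3.14, 3.14, 3.14].

INTERFACE

Orientations are given as a unit quaternion [w, x, y, z].
In Python, from rig import ctrl, eyes, finish_job gives the robot as it stands.
- The arm moves only by the tool step_arm, never from a script. Its argument "increments" is a list of rows, each an object of numbers: "dx", "dy", "dz": the shift along the tool's x, y, z in units of 25 mm (1.0 is 25 mm); "wx", "wy", "wz": the turn, a rotation vector about the tool's x, y, z in units of 6 degrees (1.0 is 6 degrees). A call has 1 to 5 rows; each row shifts and turns the commanded pose from where the row before left it, along the tool's axes as they then stand; what a row does not reach is not made up. A row lasts 1/10 s, in which the tool goes at most 50 mm and 8.59 degrees, less where a joint would pass 70% of its speed; a pose out of reach is approached as far as the arm can. A call is refused whole if a number of a shift passes 1 or a number of a turn 1, either way. A call with a gripper value outside its range is refused whole. "fingers" is the finger opening in mm, from 0 to 85.4, set as the call begins (left out, the last holds). The fingers move at their own pace and stop on an object; "squeeze" is the grip in N (left out, the last holds). Time passes only in rows, so rows that do not move let the fingers close. It gives the time, the measured TCP pose, the force, the opening and the grip force at its end, in the units of the state.
- ctrl.sense(): the state, without advancing time (a new reading comes with each control period).
- eyes.capture(name): name is "side" or "top"; returns a dict with "frame" (400x640x3 uint8, blue, green, red), "fx", "fy", "cx", "cy" (pixels), "k1" (the pictures are not rectified: a ray, as slopes to the right and down, at radius r is drawn at 1 + k1 r^2 times it, then the intrinsics apply), "R" (3x3) and "t" (3): a world point X has camera coordinates R X + t. Camera axes: x right, y down, z forward; pixel columns grow to the right and rows downward; lengths in mm; the calibration is good to about 2 mm. A picture is of the moment at which its call begins. There is no depth.
- finish_job(): hands the job in; it is judged then, once.
Trained networks look in the newest picture that a camera, given by its name, has taken for a name from the list of things; names that differ only in an ending like _2 or _b are one class to them, and where a whole thing is asked for, a point or a joint stands for the part that bears it (a point fixed in the world has none). Each returns a list of dicts, best first, with "p" (0 to 1); they miss things now and then, are a little off and sometimes report something else, mostly with a low value. They report only what shows in the picture. A call takes as long as a camera call. They do not tell look-alikes from the thing itself.
- eyes.cut_out(camera, label): "mask" (400x640 bool, what is visible of it).
- eyes.landmark_of(camera, label): "point" ([x, y, z] in mm, in the coordinates of the camera as it stood for that picture, good to about 4 mm: a listed point, or the origin of a listed thing).
The state is a dict: "time_s": time; "joints": joint angles; "dq": joint speeds; "tau": joint torques, N m; "eef_pos": TCP position; "ee_rot": TCP orientation; "force": force on the tool from outside, world axes, zero at the start; "wrist_torque": the same for the moment, N m; "grip_width": opening from 0.0 (shut) to 1.0 (fully open); "grip_force": force on a finger pad.
Only numpy, scipy, OpenCV 4.12 (cv2) and the standard library are available. Lean on these libraries where they do the work, as an engineer would, in place of code of your own. Each camera call takes 0.05 s, during which the arm holds its last target. There are 200 camera calls.

TASK

Put the three bead tins away in the sunk pockets of the tray, one at a time, from the pocket nearest the open part to the farthest: slide a tin along the run until it catches in the first pocket that is not full, and press it gently all the way home, its lid flush with the deck, before you bring the next one over it. The lids are loose and the sheet is thin, so slide the tins flat on the deck, do not lift, tip, squeeze or force them, and leave the spools, the jar and the bodkin where they are.

Things in the scene. Friction and masses are not known exactly. Their poses are not given: they have to be found in the camera images.
- tray: Fixed plywood loading tray, deck 32 mm above the table. Origin on the table under the mouth of the run; x points along the run, away from the open part; z up. Open part: x -165 to 0 mm, y -100 to 100. Run: x 0 to 176, on the centre line y = 0. A lip, 6 mm high and thick, borders the deck. Beside the run one, two and three brass pips mark pockets 1, 2 and 3.
- run_mouth (a point): Middle of the mouth of the run, at deck height (tray x = 0). The run is a straight channel 47 mm wide between rails 6 mm high and 8 mm thick, 170 mm long, with a closed far end. Its mouth has short flared guides of the same height, opening at 15 degrees to about 63 mm at tray x = -25 mm.
- pocket1 (a point): Centre of pocket 1's mouth, at deck height, the pocket nearest the open part (tray x = 32 mm). All pockets are round, 47 mm bore. Each has a rubber floor that slides stiffly: it begins 3 to 7 mm below the deck (unknown), gives way when pressed with about 4 to 5 N, stays where it is left, and stops against a soft buffer 20 mm below the deck.
- pocket2 (a point): Centre of pocket 2's mouth, at deck height, the middle one (tray x = 88 mm). A tin slid along the run drops 3 to 7 mm into the first pocket that is not full and catches there, standing 13 to 17 mm proud of the deck.
- pocket3 (a point): Centre of pocket 3's mouth, at deck height, the farthest along the run (tray x = 144 mm). A tin pressed home in any pocket has its lid level with the deck, so that the next tin can slide over it.
- tin1: Round aluminium bead tin with a flat lid, 44 mm across, 20 mm tall, about 60 g, foot and lid edge bevelled; one of three alike, standing flat on the open part of the tray. Origin at the centre of its underside. Its thin sheet dents if it is pushed, pinched or pressed with more than 35 N.
- tin2: Round aluminium bead tin with a flat lid, 44 mm across, 20 mm tall, about 60 g, foot and lid edge bevelled; one of three alike, standing flat on the open part of the tray. Origin at the centre of its underside. Its thin sheet dents if it is pushed, pinched or pressed with more than 35 N.
- tin3: Round aluminium bead tin with a flat lid, 44 mm across, 20 mm tall, about 60 g, foot and lid edge bevelled; one of three alike, standing flat on the open part of the tray. Origin at the centre of its underside. Its thin sheet dents if it is pushed, pinched or pressed with more than 35 N.
- spool_tray: Bystander: small thread spool with white flanges standing on the tray's deck near one of its corners, 26 mm across, 30 tall. Origin at the centre of its underside.
- spool_black: Bystander: thread spool 26 mm across, 30 tall, standing on the table beside the run. Origin at the centre of its underside.
- spool_gold: Bystander: thread spool 26 mm across, 30 tall, standing on the table on the other side of the run. Origin at the centre of its underside.
- cement: Bystander: small jar 36 mm across, 55 tall, standing on the table beside the run. Origin at the centre of its underside.
- bodkin: Bystander: needle with a wooden handle, 130 mm long, lying on the table beside the run. Origin at the middle of its length.
Not all that is in view belongs to the job. Leave any green or purple look-alike of the tin3 alone.

How it is judged (in metres and radians):
On the way, in this order (a step that is already met when the one before it is completed fails the run):
1. a tin is pressed home in pocket 1: upright, its lid no more than 1.5 mm above the deck (((horizontal distance between tin1 and pocket1 below 0.004 m and z of tin1 in the frame of tray below 0.0135 m and angle between tin1's own z axis and vertical below 0.08 rad) or (horizontal distance between tin2 and pocket1 below 0.004 m and z of tin2 in the frame of tray below 0.0135 m and angle between tin2's own z axis and vertical below 0.08 rad) or (horizontal distance between tin3 and pocket1 below 0.004 m and z of tin3 in the frame of tray below 0.0135 m and angle between tin3's own z axis and vertical below 0.08 rad))), for 0.1 s.
2. a tin is pressed home in pocket 2: upright, its lid no more than 1.5 mm above the deck (((horizontal distance between tin1 and pocket2 below 0.004 m and z of tin1 in the frame of tray below 0.0135 m and angle between tin1's own z axis and vertical below 0.08 rad) or (horizontal distance between tin2 and pocket2 below 0.004 m and z of tin2 in the frame of tray below 0.0135 m and angle between tin2's own z axis and vertical below 0.08 rad) or (horizontal distance between tin3 and pocket2 below 0.004 m and z of tin3 in the frame of tray below 0.0135 m and angle between tin3's own z axis and vertical below 0.08 rad))), for 0.1 s.
3. a tin is pressed home in pocket 3: upright, its lid no more than 1.5 mm above the deck (((horizontal distance between tin1 and pocket3 below 0.004 m and z of tin1 in the frame of tray below 0.0135 m and angle between tin1's own z axis and vertical below 0.08 rad) or (horizontal distance between tin2 and pocket3 below 0.004 m and z of tin2 in the frame of tray below 0.0135 m and angle between tin2's own z axis and vertical below 0.08 rad) or (horizontal distance between tin3 and pocket3 below 0.004 m and z of tin3 in the frame of tray below 0.0135 m and angle between tin3's own z axis and vertical below 0.08 rad))), for 0.1 s.
At the end, for the whole second after the job is handed in: Each of the three pockets holds a tin that is home: within 4 mm of the pocket's centre, upright within 0.08 rad, lid no more than 1.5 mm above the deck; all tins at rest (((horizontal distance between tin1 and pocket1 below 0.004 m and z of tin1 in the frame of tray below 0.0135 m and angle between tin1's own z axis and vertical below 0.08 rad) or (horizontal distance between tin2 and pocket1 below 0.004 m and z of tin2 in the frame of tray below 0.0135 m and angle between tin2's own z axis and vertical below 0.08 rad) or (horizontal distance between tin3 and pocket1 below 0.004 m and z of tin3 in the frame of tray below 0.0135 m and angle between tin3's own z axis and vertical below 0.08 rad)) and ((horizontal distance between tin1 and pocket2 below 0.004 m and z of tin1 in the frame of tray below 0.0135 m and angle between tin1's own z axis and vertical below 0.08 rad) or (horizontal distance between tin2 and pocket2 below 0.004 m and z of tin2 in the frame of tray below 0.0135 m and angle between tin2's own z axis and vertical below 0.08 rad) or (horizontal distance between tin3 and pocket2 below 0.004 m and z of tin3 in the frame of tray below 0.0135 m and angle between tin3's own z axis and vertical below 0.08 rad)) and ((horizontal distance between tin1 and pocket3 below 0.004 m and z of tin1 in the frame of tray below 0.0135 m and angle between tin1's own z axis and vertical below 0.08 rad) or (horizontal distance between tin2 and pocket3 below 0.004 m and z of tin2 in the frame of tray below 0.0135 m and angle between tin2's own z axis and vertical below 0.08 rad) or (horizontal distance between tin3 and pocket3 below 0.004 m and z of tin3 in the frame of tray below 0.0135 m and angle between tin3's own z axis and vertical below 0.08 rad)) and linear speed of each of tin1, tin2, tin3 below 0.01 m/s); the robot touches nothing.
It fails at once if a tin is lifted more than 12 mm off the deck (z of any of tin1, tin2, tin3 in the frame of tray above 0.044 m).
It fails at once if a tin is tipped past 35 degrees (angle between any of tin1, tin2, tin3's own z axis and vertical above 0.61 rad).
It fails at once if the gripper bears on a tin with more than 35 N (contact force between the fingers and tin1 above 35 N or contact force between the fingers and tin2 above 35 N or contact force between the fingers and tin3 above 35 N).
It fails at once if a spool, the jar or the bodkin is shifted more than 20 mm (distance of any of spool_tray, spool_black, spool_gold, cement, bodkin from where it was at the start of the episode above 0.02 m).
It also fails if it takes over 72 s, if anything falls off the work surface, if the arm or the gripper's body presses on something with over 40 N, if the wrist force passes 120 N, or if a joint passes its speed limit or range.

## Working session

There is one attempt and no reset: what is moved stays moved. The work goes in short steps, Python scripts to look and compute and a tool call to move; the robot and the scene stay as the last step left them, time stands still between calls to the robot, and variables do not carry over. Pictures are saved under pics/ and viewed, at most 10 in all, crops included, and the job is handed in when it is done.

Besides the shell and the picture viewer there is one more tool, called after "Request:" as name([rows], argument=value, ...), one row to a line, values as JSON. step_arm: Moves the arm, as the interface text tells. Its arguments: {"type":"object","properties":{"increments":{"type":"array"},"fingers":{"type":"number"},"squeeze":{"type":"number"}},"required":["increments"]}

```bash
mkdir -p pics
cat > h.py <<'E'
import numpy as np, cv2
from rig import ctrl, eyes, finish_job
def cap(n,save=None):
    c=eyes.capture(n)
    if save: cv2.imwrite('pics/'+save,c['frame'])
    return c
def w(c,p): # cam->world
    return np.array(c['R']).T@(np.array(p)-np.array(c['t']))
def pix(c,X):
    x=np.array(c['R'])@np.array(X,float)+np.array(c['t']); u=x[:2]/x[2]; u=u*(1+c['k1']*(u@u))
    return np.array([c['fx']*u[0]+c['cx'],c['fy']*u[1]+c['cy']])
def atz(c,px,z):
    d=np.array([(px[0]-c['cx'])/c['fx'],(px[1]-c['cy'])/c['fy']]);u=d.copy()
    for _ in range(20): u=d/(1+c['k1']*(u@u))
    R=np.array(c['R']);o=-R.T@np.array(c['t']);r=R.T@np.array([u[0],u[1],1])
    return o+r*(z-o[2])/r[2]
E
python3 - <<'E'
from h import *
s=ctrl.sense();print({k:np.round(v,3) for k,v in s.items()})
for n in ['top','side']:
    c=cap(n,n+'0.png')
    print(n,'cam pos',-np.array(c['R']).T@c['t'])
    for l in ['tray','run_mouth','pocket1','pocket2','pocket3','tin1','spool_tray','spool_black','spool_gold','cement','bodkin']:
        for d in eyes.landmark_of(n,l)[:5]: print(l,round(d['p'],2),w(c,d['point']).round(1),pix(c,w(c,d['point'])).round())
    cv2.imwrite('pics/'+n+'0.png',c['frame'])
E
```

```text
{'time_s': np.float64(0.0), 'joints': array([-1.501,  0.313,  1.498, -0.   ,  1.331, -0.223]), 'dq': array([-0.   ,  0.   , -0.   , -0.001, -0.   ,  0.001]), 'tau': array([-1.0000e-03, -4.1226e+01, -2.5974e+01, -0.0000e+00,  4.0000e-03,
        0.0000e+00]), 'eef_pos': array([ 151.511, -502.398,  231.339]), 'ee_rot': array([-0.001,  0.989,  0.146,  0.   ]), 'force': array([-0.672, -0.278,  0.029]), 'wrist_torque': array([-0.042, -0.04 ,  0.008]), 'grip_force': np.float64(0.0), 'grip_width': np.float64(0.999)}
top cam pos [379.85131173  -6.21221136 943.50175398]
tray 0.67 [5.712e+02 4.940e+01 2.000e-01] [294. 189.]
tray 0.3 [496.6   8.5  31.3] [315. 224.]
run_mouth 0.64 [568.9  46.3  27.5] [295. 187.]
pocket1 0.96 [552.9 129.5  29.7] [251. 196.]
pocket1 0.96 [538.8 188.3  31.6] [219. 204.]
pocket1 0.64 [569.9  74.5  29.3] [280. 187.]
pocket2 0.96 [552.9 129.5  29.7] [251. 196.]
pocket2 0.96 [538.8 188.3  31.6] [219. 204.]
pocket2 0.64 [569.9  74.5  29.3] [280. 187.]
pocket3 0.96 [552.9 129.5  29.7] [251. 196.]
pocket3 0.96 [538.8 188.3  31.6] [219. 204.]
pocket3 0.64 [569.9  74.5  29.
[... 1157 characters left out ...]
 [300. 280.]
pocket2 0.71 [568.2  78.4  33.5] [308. 226.]
pocket3 0.96 [551.3 129.5  33.7] [307. 250.]
pocket3 0.92 [538.9 187.7  34.5] [300. 280.]
pocket3 0.71 [568.2  78.4  33.5] [308. 226.]
tin1 0.77 [ 406.1 -104.4    0.9] [433. 197.]
tin1 0.75 [ 482.7 -191.8    1. ] [397. 168.]
tin1 0.71 [597.2 -61.   35.3] [319. 177.]
tin1 0.66 [544.4 -85.3  29.4] [353. 177.]
tin1 0.62 [651.5 -16.2  32.4] [280. 187.]
spool_tray 0.72 [501.7   9.3  29.8] [364. 210.]
spool_black 0.68 [486.9  85.3   6.8] [361. 254.]
spool_gold 0.84 [630.  183.1   2.3] [239. 282.]
spool_gold 0.43 [485.5  83.4   3.1] [362. 255.]
cement 0.7 [669.3 114.7   0.9] [237. 247.]
bodkin 0.78 [4.427e+02 1.312e+02 2.000e-01] [385. 285.]
```

View pics/top0.png

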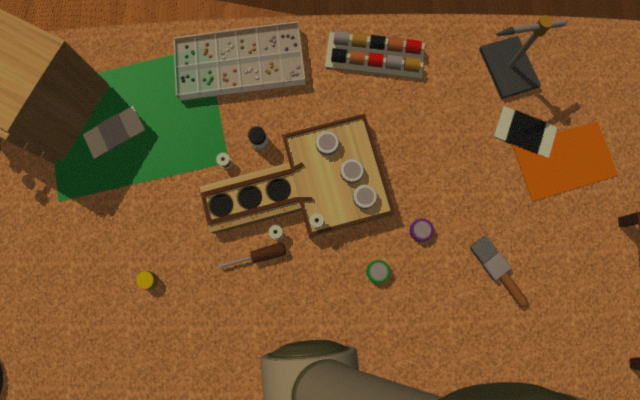

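View pics/side0.png

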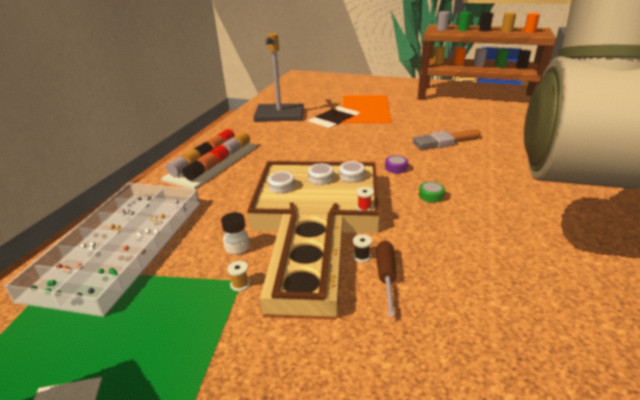

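Candidates for a tin in the top view are white-lidded (327,142), (352,170) and (365,196) on the tray, plus green (378,271) and purple (422,229) on the table. I choose the three white ones on the deck. Next I refine their positions with masks from both views and check a close crop.

```bash
cat >> h.py <<'E'
from scipy.optimize import least_squares
def circ(X,r,zs):
    a=np.linspace(0,2*np.pi,36,endpoint=False)
    return [np.array([X[0]+r*np.cos(t),X[1]+r*np.sin(t),X[2]+z]) for z in zs for t in a]
def bb(P): P=np.array(P); return np.r_[P.min(0),P.max(0)]
def fit(obs,X0,r,zs): # obs: list of (cam,bbox)
    f=lambda X: np.concatenate([((bb([pix(c,p) for p in circ(X,r,zs)])-b)) for c,b in obs])
    s=least_squares(f,X0,loss='soft_l1'); return s.x, np.abs(s.fun).max()
def masks(cam,label):
    o=[]
    for d in eyes.cut_out(cam,label):
        y,x=np.nonzero(d['mask'])
        if len(x): o.append((np.array([x.min()-.5,y.min()-.5,x.max()+.5,y.max()+.5]),d['p']))
    return o
def near(ms,p,tol=12):
    ms=[m for m in ms if np.hypot(*((m[0][:2]+m[0][2:])/2-p))<tol]
    return ms[0][0] if ms else None
E
python3 - <<'E'
from h import *
C={n:cap(n) for n in ['top','side']}
T={n:masks(n,'tin1') for n in C}; P={n:masks(n,'pocket1') for n in C}
tr={n:masks(n,'tray') for n in C}; print({n:[(b.round(),round(p,2)) for b,p in P[n]] for n in P}, tr)
for nm,X0,r,zs,M in [('A',(545,-85,32),22,(0,20),T),('B',(595,-62,32),22,(0,20),T),('C',(649,-15,32),22,(0,20),T),('p1',(569,76,32),23.5,(0,),P),('p2',(552,129.5,32),23.5,(0,),P),('p3',(539,188,32),23.5,(0,),P)]:
    zc=np.mean(zs); obs=[]
    for n in C:
        b=near(M[n],pix(C[n],(X0[0],X0[1],32+zc)))
        if b is not None: obs.append((C[n],b))
    if len(obs): print(nm,len(obs),[np.round(v,1) for v in fit(obs,X0,r,zs)])
f=C['top']['frame'][90:250,190:410]; cv2.imwrite('pics/crop0.png',cv2.resize(f,None,fx=3.5,fy=3.5,interpolation=cv2.INTER_CUBIC))
E
```

```text
{'top': [(array([200., 114., 394., 238.]), 0.64)], 'side': [(array([246., 158., 378., 320.]), 0.92), (array([306., 162., 332., 184.]), 0.38)]} {'top': [(array([199.5, 113.5, 394.5, 237.5]), 0.66), (array([315.5, 130.5, 339.5, 155.5]), 0.33)], 'side': [(array([246.5, 159.5, 378.5, 320.5]), 0.92)]}
A 1 [array([547.3, -84.5,  12.3]), np.float64(0.1)]
B 2 [array([594.9, -60.1,  34.1]), np.float64(1.2)]
C 2 [array([650.4, -16.1,  33.4]), np.float64(0.9)]
```

View pics/crop0.png

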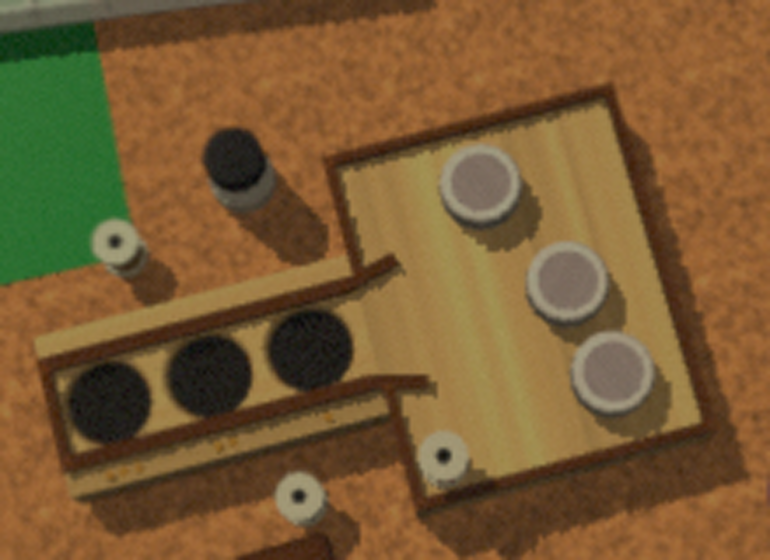

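The crop shows three plain, unmarked tins on the deck at crop (481,185), (567,283) and (613,372). The pockets are at (311,349), (210,375) and (109,402).

Run:
```python
from h import *
C={n:cap(n) for n in ['top','side']}
pc={'top':[(279,190),(250,197),(221,205)],'side':[(311,229),(306,254),(301,282)]}
res=[]
for i in range(3):
    obs=[]
    for n in C:
        g=C[n]['frame'].max(2); m=(g<55).astype(np.uint8)
        k,l,s,ce=cv2.connectedComponentsWithStats(m)
        lab=l[pc[n][i][1],pc[n][i][0]]
        x,y,ww,hh,a=s[lab]; b=np.array([x-.5,y-.5,x+ww-.5,y+hh-.5]); print(n,i,lab,b,a,atz(C[n],ce[lab],32).round(1))
        obs.append((C[n],b))
    print(i,[np.round(v,1) for v in fit(obs,(560,100,32),23.5,(0,))])
T=masks('top','tin1');cv=C['top']
for X0 in [(546,-85,32)]:
    print('A',near(T,pix(cv,(546,-85,42))))
m=masks('side','tin1');print([q[0] for q in m])
```

```text
top 0 557 [266.5 178.5 289.5 201.5] 415 [563.7  77.1  32. ]
side 0 0 [-5.000e-01 -5.000e-01  6.395e+02  3.995e+02] 254628 [575.7   3.2  32. ]
0 [array([574.2,  82.9, -24.9]), np.float64(319.1)]
top 1 588 [237.5 185.5 260.5 209.5] 415 [550.5 131.2  32. ]
side 1 0 [-5.000e-01 -5.000e-01  6.395e+02  3.995e+02] 254628 [575.7   3.2  32. ]
1 [array([557.4, 138.7,  -9.5]), np.float64(320.7)]
top 2 606 [209.5 192.5 232.5 216.5] 413 [537.3 185.4  32. ]
side 2 39 [299.5 274.5 316.5 289.5] 71 [529.5 184.8  32. ]
2 [array([538.5, 185.6,  26.7]), np.float64(17.0)]
A [352.5 185.5 376.5 209.5]
[array([266.5, 171.5, 294.5, 192.5]), array([418.5, 180.5, 444.5, 201.5]), array([352.5, 233.5, 371.5, 262.5]), array([384.5, 154.5, 408.5, 172.5]), array([307.5, 161.5, 332.5, 183.5]), array([338.5, 159.5, 364.5, 181.5])]
```

```bash
cat > plan.py <<'E'
from h import *
import sys
U=np.array([-.237,.9715]);V=np.array([-.9715,-.237]);O=np.array([571.9,45.5]);H0=103.7
def heading(q):
    w_,x,y,z=q; return np.degrees(np.arctan2(2*(x*y+w_*z),1-2*(y*y+z*z)))
def state():
    s=ctrl.sense();p=np.array(s['eef_pos']);d=p[:2]-O
    return s,p,np.array([d@U,d@V,p[2]]),heading(s['ee_rot'])-H0
def plan(tx,ty,tz,th,N):
    s,p,t,h=state(); g=np.r_[O+tx*U+ty*V,tz]; D=(g-p)/N; dh=(th-h)/N; out=[]
    for i in range(N):
        a=np.radians(h+H0+i*dh)
        out.append(np.round([(D[0]*np.cos(a)+D[1]*np.sin(a))/25,(D[0]*np.sin(a)-D[1]*np.cos(a))/25,-D[2]/25,-dh/6],2))
    print('now',t.round(1),'h',round(h,1),'t',s['time_s']); 
    for i in range(0,N): print(i,*out[i])
if __name__=='__main__':
    a=list(map(float,sys.argv[1:])); plan(*a[:4],int(a[4]))
E
python3 plan.py -150 3 120 0 25
```

```text
now [-432.9  538.3  231.9] h -86.9 t 1.8
0 0.88 -0.41 0.18 -0.58
1 0.9 -0.35 0.18 -0.58
2 0.92 -0.3 0.18 -0.58
3 0.94 -0.24 0.18 -0.58
4 0.95 -0.18 0.18 -0.58
5 0.96 -0.12 0.18 -0.58
6 0.97 -0.07 0.18 -0.58
7 0.97 -0.01 0.18 -0.58
8 0.97 0.05 0.18 -0.58
9 0.96 0.11 0.18 -0.58
10 0.95 0.17 0.18 -0.58
11 0.94 0.23 0.18 -0.58
12 0.93 0.28 0.18 -0.58
13 0.91 0.34 0.18 -0.58
14 0.89 0.39 0.18 -0.58
15 0.86 0.45 0.18 -0.58
16 0.83 0.5 0.18 -0.58
17 0.8 0.55 0.18 -0.58
18 0.77 0.59 0.18 -0.58
19 0.73 0.64 0.18 -0.58
20 0.69 0.68 0.18 -0.58
21 0.65 0.72 0.18 -0.58
22 0.6 0.76 0.18 -0.58
23 0.55 0.8 0.18 -0.58
24 0.5 0.83 0.18 -0.58
```

Request:
step_arm([
  {"dx": 0.88,"dy": -0.41,"dz": 0.18,"wz": -0.58},
  {"dx": 0.9,"dy": -0.35,"dz": 0.18,"wz": -0.58},
  {"dx": 0.92,"dy": -0.3,"dz": 0.18,"wz": -0.58},
  {"dx": 0.94,"dy": -0.24,"dz": 0.18,"wz": -0.58},
  {"dx": 0.95,"dy": -0.18,"dz": 0.18,"wz": -0.58},
], fingers=16, squeeze=20)

```text
invalid input at $.increments[0]: expected keys dx, dy, dz, wx, wy, wz
```

Request:
step_arm([
  {"dx": 0.96,"dy": -0.12,"dz": 0.18,"wz": -0.58},
  {"dx": 0.97,"dy": -0.07,"dz": 0.18,"wz": -0.58},
  {"dx": 0.97,"dy": 0,"dz": 0.18,"wz": -0.58},
  {"dx": 0.97,"dy": 0.05,"dz": 0.18,"wz": -0.58},
  {"dx": 0.96,"dy": 0.11,"dz": 0.18,"wz": -0.58},
])

```text
invalid input at $.increments[0]: expected keys dx, dy, dz, wx, wy, wz
```

Request:
step_arm([
  {"dx": 0.95,"dy": 0.17,"dz": 0.18,"wz": -0.58},
  {"dx": 0.94,"dy": 0.23,"dz": 0.18,"wz": -0.58},
  {"dx": 0.93,"dy": 0.28,"dz": 0.18,"wz": -0.58},
  {"dx": 0.91,"dy": 0.34,"dz": 0.18,"wz": -0.58},
  {"dx": 0.89,"dy": 0.39,"dz": 0.18,"wz": -0.58},
])

```text
invalid input at $.increments[0]: expected keys dx, dy, dz, wx, wy, wz
```

Request:
step_arm([
  {"dx": 0.86,"dy": 0.45,"dz": 0.18,"wz": -0.58},
  {"dx": 0.83,"dy": 0.5,"dz": 0.18,"wz": -0.58},
  {"dx": 0.8,"dy": 0.55,"dz": 0.18,"wz": -0.58},
  {"dx": 0.77,"dy": 0.59,"dz": 0.18,"wz": -0.58},
  {"dx": 0.73,"dy": 0.64,"dz": 0.18,"wz": -0.58},
])

```text
invalid input at $.increments[0]: expected keys dx, dy, dz, wx, wy, wz
```

```bash
python3 plan.py -150 3 85 0 6
```

```text
now [-432.9  538.3  231.9] h -86.9 t 1.8
0 3.66 -1.69 0.98 -2.41
1 3.97 -0.72 0.98 -2.41
2 4.03 0.29 0.98 -2.41
3 3.82 1.29 0.98 -2.41
4 3.38 2.21 0.98 -2.41
5 2.72 2.98 0.98 -2.41
```

Request:
step_arm([
  {"dx": 0.88,"dy": -0.41,"dz": 0.18,"wx": 0,"wy": 0,"wz": -0.58},
  {"dx": 0.9,"dy": -0.35,"dz": 0.18,"wx": 0,"wy": 0,"wz": -0.58},
  {"dx": 0.92,"dy": -0.3,"dz": 0.18,"wx": 0,"wy": 0,"wz": -0.58},
  {"dx": 0.94,"dy": -0.24,"dz": 0.18,"wx": 0,"wy": 0,"wz": -0.58},
  {"dx": 0.95,"dy": -0.18,"dz": 0.18,"wx": 0,"wy": 0,"wz": -0.58},
], fingers=16, squeeze=20)

```text
time_s: 2.3
eef_pos: [242.7, -421.6, 209.3]
ee_rot: [0.0, 0.956, 0.295, 0.0]
force: [0.5, -0.8, 0.1]
grip_width: 0.194
grip_force: 0.0
```

Request:
step_arm([
  {"dx": 0.96,"dy": -0.12,"dz": 0.18,"wx": 0,"wy": 0,"wz": -0.58},
  {"dx": 0.97,"dy": -0.07,"dz": 0.18,"wx": 0,"wy": 0,"wz": -0.58},
  {"dx": 0.97,"dy": 0,"dz": 0.18,"wx": 0,"wy": 0,"wz": -0.58},
  {"dx": 0.97,"dy": 0.05,"dz": 0.18,"wx": 0,"wy": 0,"wz": -0.58},
  {"dx": 0.96,"dy": 0.11,"dz": 0.18,"wx": 0,"wy": 0,"wz": -0.58},
])

```text
time_s: 2.8
eef_pos: [333.5, -341.3, 186.8]
ee_rot: [0.0, 0.9, 0.436, 0.0]
force: [-0.5, -1.0, 0.9]
grip_width: 0.185
grip_force: 0.0
```

Request:
step_arm([
  {"dx": 0.95,"dy": 0.17,"dz": 0.18,"wx": 0,"wy": 0,"wz": -0.58},
  {"dx": 0.94,"dy": 0.23,"dz": 0.18,"wx": 0,"wy": 0,"wz": -0.58},
  {"dx": 0.93,"dy": 0.28,"dz": 0.18,"wx": 0,"wy": 0,"wz": -0.58},
  {"dx": 0.91,"dy": 0.34,"dz": 0.18,"wx": 0,"wy": 0,"wz": -0.58},
  {"dx": 0.89,"dy": 0.39,"dz": 0.18,"wx": 0,"wy": 0,"wz": -0.58},
])

```text
time_s: 3.3
eef_pos: [424.2, -260.9, 164.3]
ee_rot: [0.0, 0.824, 0.567, 0.0]
force: [-0.3, -0.9, -0.3]
grip_width: 0.185
grip_force: 0.0
```

Request:
step_arm([
  {"dx": 0.86,"dy": 0.45,"dz": 0.18,"wx": 0,"wy": 0,"wz": -0.58},
  {"dx": 0.83,"dy": 0.5,"dz": 0.18,"wx": 0,"wy": 0,"wz": -0.58},
  {"dx": 0.8,"dy": 0.55,"dz": 0.18,"wx": 0,"wy": 0,"wz": -0.58},
  {"dx": 0.77,"dy": 0.59,"dz": 0.18,"wx": 0,"wy": 0,"wz": -0.58},
  {"dx": 0.73,"dy": 0.64,"dz": 0.18,"wx": 0,"wy": 0,"wz": -0.58},
])

```text
time_s: 3.8
eef_pos: [514.9, -180.4, 141.8]
ee_rot: [0.0, 0.728, 0.685, 0.0]
force: [0.0, -0.5, 0.1]
grip_width: 0.189
grip_force: 0.0
```

```bash
python3 plan.py -152 3 100 0 5
```

```text
now [-206.   108.9  141.8] h -17.2 t 3.8
0 0.66 0.68 0.33 -0.57
1 0.62 0.72 0.33 -0.57
2 0.58 0.76 0.33 -0.57
3 0.53 0.79 0.33 -0.57
4 0.48 0.82 0.33 -0.57
```

Request:
step_arm([
  {"dx": 0.66,"dy": 0.68,"dz": 0.33,"wx": 0,"wy": 0,"wz": -0.57},
  {"dx": 0.62,"dy": 0.72,"dz": 0.33,"wx": 0,"wy": 0,"wz": -0.57},
  {"dx": 0.58,"dy": 0.76,"dz": 0.33,"wx": 0,"wy": 0,"wz": -0.57},
  {"dx": 0.53,"dy": 0.79,"dz": 0.33,"wx": 0,"wy": 0,"wz": -0.57},
  {"dx": 0.48,"dy": 0.82,"dz": 0.33,"wx": 0,"wy": 0,"wz": -0.57},
])

```text
time_s: 4.3
eef_pos: [605.3, -103.2, 100.2]
ee_rot: [-0.0, 0.618, 0.786, -0.0]
force: [0.6, -0.0, 0.8]
grip_width: 0.186
grip_force: 0.0
```

Request:
step_arm([
  {"dx": 0,"dy": 0,"dz": 0.5,"wx": 0,"wy": 0,"wz": 0},
  {"dx": 0,"dy": 0,"dz": 0.5,"wx": 0,"wy": 0,"wz": 0},
  {"dx": 0,"dy": 0,"dz": 0.36,"wx": 0,"wy": 0,"wz": 0},
])

```text
time_s: 4.6
eef_pos: [603.7, -104.4, 65.3]
ee_rot: [-0.001, 0.62, 0.785, -0.0]
force: [-0.2, -0.5, -0.6]
grip_width: 0.182
grip_force: 0.0
```

Run:
```python
from h import *
import plan
c=cap('side');f=c['frame'][90:260,240:430]; cv2.imwrite('pics/s1.png',cv2.resize(f,None,fx=4,fy=3.5,interpolation=cv2.INTER_CUBIC)[:, :760])
plan.plan(-140,3,66,0,1)
```

```text
now [-152.9    5.1   64.1] h -0.3 t 4.65
0 0.52 0.08 -0.08 -0.05
```

View pics/s1.png

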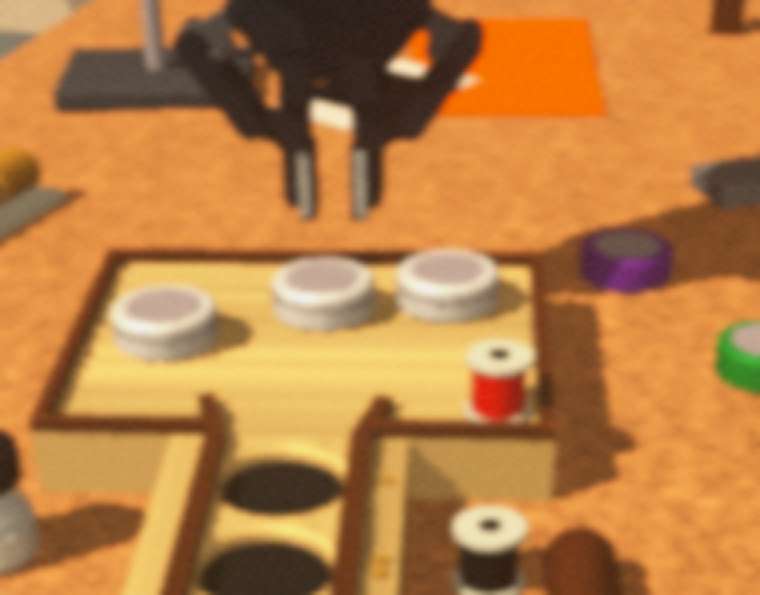

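Run:
```python
from h import *
import plan
c=cap('side','s2.png');s,p,t,h=plan.state();print(p,t)
for z in (40,50,60): print(z,pix(c,(p[0],p[1],z)))
T=masks('side','tin1');b=near(T,(320,172));print(b, fit([(c,b)],(594.5,-60.5,33),22,(0,20)))
```

```text
[ 603.4596287  -104.37243337   65.20020251] [-153.08070102    4.85958743   65.20020251]
40 [323.62810936 163.09593558]
50 [323.48789386 158.13942016]
60 [323.34568233 153.11241133]
[307.5 162.5 332.5 183.5] (array([606.84029149, -92.89921262,  15.56011931]), np.float64(0.2130524369435136))
```

Run:
```python
from h import *
f=cv2.imread('pics/s2.png')[110:210,260:400]; cv2.imwrite('pics/s2c.png',cv2.resize(f,None,fx=5,fy=5,interpolation=cv2.INTER_CUBIC))
```

```text
(no output)
```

View pics/s2c.png

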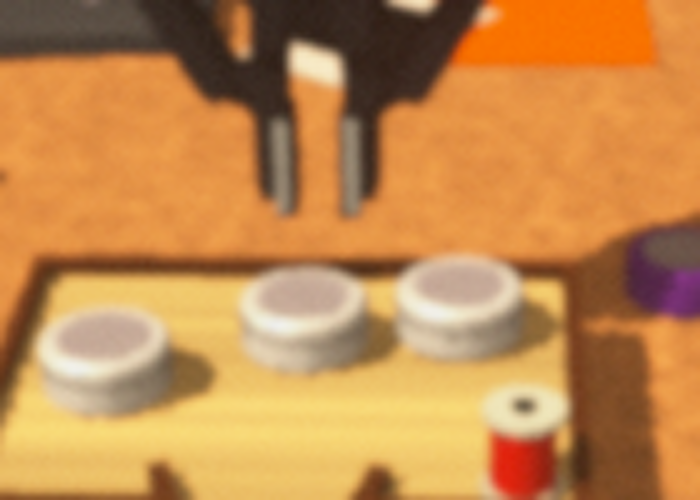

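Run:
```python
from h import *
import plan
c=cap('top');d=cap('side');s,p,t,h=plan.state();print(s['joints'])
fr=plan.O+(t[0]+11)*plan.U+t[1]*plan.V
for z in (40,50,60,65,100): print(z,pix(d,(*fr,z)).round(1),pix(c,(*fr,z)).round(1))
print(pix(d,(594.5,-60.5,32)),pix(d,(594.5,-60.5,52)))
for x,y in [(-165,0),(0,0)]: print(pix(d,(*(plan.O+x*plan.U+y*plan.V),38)))
f=c['frame'][120:260,300:440]; cv2.imwrite('pics/t2c.png',cv2.resize(f,None,fx=4,fy=4,interpolation=cv2.INTER_CUBIC))
```

```text
[-3.61746704e-01  6.67412632e-01  1.40123678e+00 -1.40605469e-05
  1.07206124e+00 -5.96114468e-01]
40 [322.5 165.8] [368.9 166.5]
50 [322.4 160.8] [369.4 165.2]
60 [322.2 155.8] [369.9 163.9]
65 [322.2 153.2] [370.1 163.2]
100 [321.6 134.8] [371.9 158.3]
[320.83186081 179.16122167] [320.4953138 168.9623091]
[321.50463639 161.02750014]
[312.85806857 211.1319411 ]
```

View pics/t2c.png

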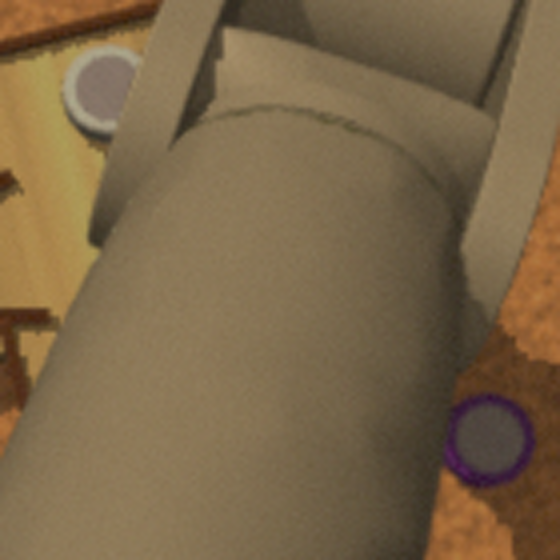

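The side crop shows the fingertips at about row 153. That is higher than the stated 25 mm tip offset would put them, so I'll feel for the deck by gently lowering.

Request:
step_arm([
  {"dx": 0.14,"dy": -0.06,"dz": 0.12,"wx": 0,"wy": 0,"wz": 0},
  {"dx": 0,"dy": 0,"dz": 0.1,"wx": 0,"wy": 0,"wz": 0},
])

```text
time_s: 5.05
eef_pos: [602.2, -100.6, 61.3]
ee_rot: [0.0, 0.619, 0.785, 0.0]
force: [-0.5, 0.1, -0.0]
grip_width: 0.183
grip_force: 0.0
```

Request:
step_arm([
  {"dx": 0,"dy": 0,"dz": 0.08,"wx": 0,"wy": 0,"wz": 0},
  {"dx": 0,"dy": 0,"dz": 0.0,"wx": 0,"wy": 0,"wz": 0},
])

```text
time_s: 5.25
eef_pos: [602.2, -100.8, 58.9]
ee_rot: [-0.0, 0.619, 0.785, -0.0]
force: [-0.4, -0.6, -0.5]
grip_width: 0.191
grip_force: 0.0
```

Run:
```python
from h import *
import plan
d=cap('side','s3.png');s,p,t,h=plan.state();print(p,t,s['force'])
g=cv2.imread('pics/s2.png').astype(int);f=d['frame'].astype(int)
m=f.max(2)
for x in (316,317,318,328,329,330): print(x,[int(v) for v in m[140:168,x]])
```

```text
[ 602.29553243 -100.86236514   59.03181027] [-149.39477892    5.15862078   59.03181027] [-0.36357079 -0.27940631  0.86517962]
316 [145, 147, 148, 148, 149, 148, 145, 147, 147, 148, 147, 147, 148, 153, 157, 158, 165, 191, 214, 225, 219, 187, 149, 157, 190, 207, 203, 199]
317 [123, 123, 125, 126, 127, 128, 125, 127, 128, 131, 134, 132, 132, 134, 135, 133, 151, 187, 217, 226, 221, 188, 156, 163, 193, 205, 202, 197]
318 [109, 111, 111, 111, 107, 103, 101, 105, 105, 109, 111, 113, 114, 120, 123, 132, 156, 196, 222, 227, 220, 190, 158, 167, 192, 203, 200, 200]
328 [155, 151, 149, 148, 152, 156, 163, 165, 164, 161, 161, 155, 156, 154, 154, 160, 179, 207, 227, 232, 223, 184, 124, 110, 150, 196, 215, 212]
329 [146, 149, 147, 148, 147, 151, 153, 152, 150, 148, 145, 145, 145, 145, 144, 146, 166, 203, 228, 232, 226, 184, 121, 96, 127, 181, 215, 222]
330 [146, 147, 150, 148, 150, 149, 151, 149, 149, 146, 148, 147, 148, 151, 151, 156, 173, 206, 228, 231, 221, 181, 120, 91, 109, 159, 206, 227]
```

Request:
step_arm([
  {"dx": 0,"dy": 0,"dz": 0.06,"wx": 0,"wy": 0,"wz": 0},
  {"dx": 0,"dy": 0,"dz": 0.0,"wx": 0,"wy": 0,"wz": 0},
])

```text
time_s: 5.5
eef_pos: [602.3, -100.9, 57.5]
ee_rot: [-0.0, 0.619, 0.785, -0.0]
force: [-0.3, -0.4, 0.1]
grip_width: 0.184
grip_force: 0.0
```

Request:
step_arm([
  {"dx": 0,"dy": 0,"dz": 0.06,"wx": 0,"wy": 0,"wz": 0},
  {"dx": 0,"dy": 0,"dz": 0.0,"wx": 0,"wy": 0,"wz": 0},
])

```text
time_s: 5.7
eef_pos: [602.2, -100.9, 55.9]
ee_rot: [-0.0, 0.619, 0.785, -0.0]
force: [0.1, 0.2, -0.5]
grip_width: 0.188
grip_force: 0.0
```

Request:
step_arm([
  {"dx": 0,"dy": 0,"dz": 0.06,"wx": 0,"wy": 0,"wz": 0},
  {"dx": 0,"dy": 0,"dz": 0.0,"wx": 0,"wy": 0,"wz": 0},
])

```text
time_s: 5.9
eef_pos: [602.2, -100.8, 54.4]
ee_rot: [-0.0, 0.619, 0.785, -0.0]
force: [-0.2, -0.2, 0.4]
grip_width: 0.182
grip_force: 0.0
```

Request:
step_arm([
  {"dx": 0,"dy": 0,"dz": 0.06,"wx": 0,"wy": 0,"wz": 0},
  {"dx": 0,"dy": 0,"dz": 0.0,"wx": 0,"wy": 0,"wz": 0},
])

```text
time_s: 6.1
eef_pos: [602.2, -100.8, 52.9]
ee_rot: [-0.0, 0.619, 0.785, -0.0]
force: [0.0, 0.7, 0.9]
grip_width: 0.187
grip_force: 0.0
```

Request:
step_arm([
  {"dx": 0,"dy": 0,"dz": 0.06,"wx": 0,"wy": 0,"wz": 0},
  {"dx": 0,"dy": 0,"dz": 0.0,"wx": 0,"wy": 0,"wz": 0},
])

```text
time_s: 6.3
eef_pos: [602.2, -100.9, 51.4]
ee_rot: [-0.0, 0.619, 0.785, -0.0]
force: [-0.4, 0.2, 0.3]
grip_width: 0.187
grip_force: 0.0
```

Request:
step_arm([
  {"dx": 0,"dy": 0,"dz": 0.06,"wx": 0,"wy": 0,"wz": 0},
  {"dx": 0,"dy": 0,"dz": 0.0,"wx": 0,"wy": 0,"wz": 0},
])

```text
time_s: 6.5
eef_pos: [602.2, -100.8, 49.9]
ee_rot: [-0.0, 0.619, 0.785, -0.0]
force: [-0.2, -0.4, -0.3]
grip_width: 0.186
grip_force: 0.0
```

Run:
```python
from h import *
import plan
d=cap('side','s4.png');s,p,t,h=plan.state();print(p,t,s['force'])
m=d['frame'].max(2)
for x in (317,329): print(x,[int(v) for v in m[150:175,x]])
fr=plan.O+(t[0]+11)*plan.U+t[1]*plan.V
for z in (25,40,50,60): print(z,pix(d,(*fr,z)).round(1))
```

```text
[ 602.26992557 -100.87912532   50.0372807 ] [-149.40499261    5.18747001   50.0372807 ] [-0.72922149  0.27936556 -0.17921908]
317 [130, 133, 131, 131, 136, 137, 136, 142, 144, 142, 130, 119, 125, 158, 191, 205, 201, 196, 197, 197, 200, 200, 209, 228, 240]
329 [149, 146, 145, 146, 146, 148, 147, 151, 153, 152, 139, 111, 90, 94, 128, 182, 214, 221, 221, 221, 227, 228, 226, 208, 183]
25 [323.4 174.3]
40 [323.2 166.9]
50 [323.  161.9]
60 [322.9 156.8]
```

Request:
step_arm([
  {"dx": 0,"dy": 0,"dz": 0.1,"wx": 0,"wy": 0,"wz": 0},
  {"dx": 0,"dy": 0,"dz": 0.1,"wx": 0,"wy": 0,"wz": 0},
  {"dx": 0,"dy": 0,"dz": 0,"wx": 0,"wy": 0,"wz": 0},
])

```text
time_s: 6.85
eef_pos: [602.1, -100.8, 44.7]
ee_rot: [-0.0, 0.619, 0.785, -0.0]
force: [-0.5, -0.6, -0.3]
grip_width: 0.189
grip_force: 0.0
```

Request:
step_arm([
  {"dx": 0,"dy": 0,"dz": 0.1,"wx": 0,"wy": 0,"wz": 0},
  {"dx": 0,"dy": 0,"dz": 0,"wx": 0,"wy": 0,"wz": 0},
])

```text
time_s: 7.05
eef_pos: [602.2, -100.8, 42.3]
ee_rot: [-0.0, 0.619, 0.785, -0.0]
force: [-0.3, -0.1, -0.4]
grip_width: 0.188
grip_force: 0.0
```

Run:
```python
from h import *
import plan
d=cap('side','s5.png');s,p,t,h=plan.state();print(p,t,s['force'])
f=d['frame'][110:210,260:400]; cv2.imwrite('pics/s5c.png',cv2.resize(f,None,fx=5,fy=5,interpolation=cv2.INTER_CUBIC))
```

```text
[ 602.23582267 -100.86126696   42.45890041] [-149.37956082    5.21636854   42.45890041] [-0.6718812  -0.24692909 -0.64790325]
```

View pics/s5c.png

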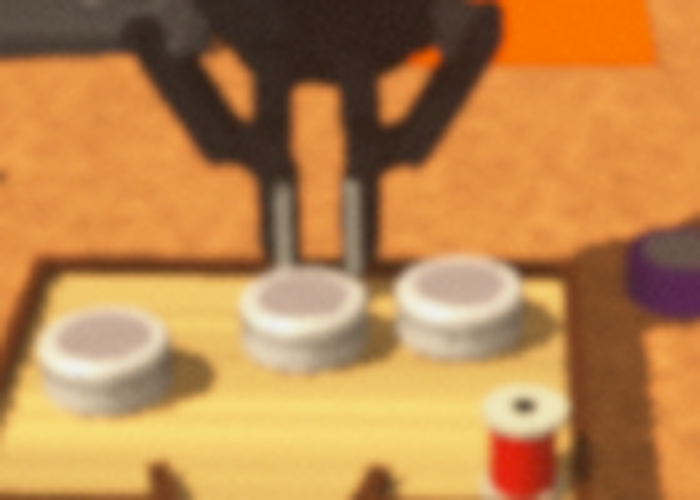

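Tips are confirmed level with the TCP: at z=42 they meet the deck's rear edge at row 165. I'm now pushing the middle tin.

Request:
step_arm([
  {"dx": 0.2,"dy": 0.08,"dz": 0.04,"wx": 0,"wy": 0,"wz": 0},
  {"dx": 0.3,"dy": 0,"dz": 0,"wx": 0,"wy": 0,"wz": 0},
  {"dx": 0.3,"dy": 0,"dz": 0,"wx": 0,"wy": 0,"wz": 0},
  {"dx": 0.3,"dy": 0,"dz": 0,"wx": 0,"wy": 0,"wz": 0},
])

```text
time_s: 7.5
eef_pos: [597.7, -72.8, 41.7]
ee_rot: [-0.0, 0.619, 0.785, -0.0]
force: [1.2, 0.7, -0.3]
grip_width: 0.188
grip_force: 0.2
```

```bash
cat > look.py <<'E'
from h import *
import plan
def look():
    d=cap('side');s,p,t,h=plan.state();print('tcp',t.round(1),'h',round(h,1),'F',np.round(s['force'],1),'t',round(s['time_s'],2))
    for b,p in masks('side','tin1'):
        if p<.3: continue
        c=(b[:2]+b[2:])/2
        X=fit([(d,b[[0,1,2,3]])],(590,0,32),22,(0,20))
        g=lambda q: bb([pix(d,v) for v in circ((q[0],q[1],32),22,(0,20))])-b
        q=least_squares(g,atz(d,c,42)[:2]).x; e=q-plan.O
        print(b,round(p,2),'tray',(e@plan.U).round(1),(e@plan.V).round(1),'res',np.abs(g(q)).max().round(1))
    return d
if __name__=='__main__': look()
E
python3 look.py
```

```text
tcp [-120.     3.    41.7] h -0.2 F [0.3 1.4 0. ] t 7.55
[266.5 170.5 293.5 192.5] 0.86 tray -81.6 -63.0 res 0.8
[384.5 154.5 408.5 173.5] 0.81 tray -150.4 134.8 res 1.4
[418.5 180.5 444.5 201.5] 0.68 tray -59.8 183.7 res 2.3
[306.5 167.5 332.5 189.5] 0.61 tray -93.9 2.5 res 0.6
[246.5 159.5 378.5 319.5] 0.58 tray 89.9 8.1 res 71.1
[338.5 160.5 363.5 181.5] 0.56 tray -121.9 54.8 res 0.7
```

Request:
step_arm([
  {"dx": 0.4,"dy": 0.02,"dz": 0,"wx": 0,"wy": 0,"wz": 0},
  {"dx": 0.4,"dy": 0.02,"dz": 0,"wx": 0,"wy": 0,"wz": 0},
  {"dx": 0.4,"dy": 0.02,"dz": 0,"wx": 0,"wy": 0,"wz": 0},
  {"dx": 0.4,"dy": 0.02,"dz": 0,"wx": 0,"wy": 0,"wz": 0},
])

```text
time_s: 8.0
eef_pos: [590.3, -33.3, 41.7]
ee_rot: [0.0, 0.619, 0.785, 0.0]
force: [0.4, -0.5, 0.7]
grip_width: 0.187
grip_force: 0.4
```

Request:
step_arm([
  {"dx": 0.4,"dy": 0.02,"dz": 0,"wx": 0,"wy": 0,"wz": 0},
  {"dx": 0.4,"dy": 0,"dz": 0,"wx": 0,"wy": 0,"wz": 0},
  {"dx": 0.4,"dy": 0,"dz": 0,"wx": 0,"wy": 0,"wz": 0},
  {"dx": 0.3,"dy": 0,"dz": 0,"wx": 0,"wy": 0,"wz": 0},
])

```text
time_s: 8.4
eef_pos: [582.0, 3.2, 41.7]
ee_rot: [-0.0, 0.619, 0.785, -0.0]
force: [0.9, -1.1, -0.3]
grip_width: 0.186
grip_force: 0.4
```

```bash
python3 look.py
```

```text
tcp [-42.6   0.3  41.6] h -0.2 F [-0.2  2.2 -0.5] t 8.45
[384.5 154.5 409.5 172.5] 0.88 tray -152.4 135.9 res 1.8
[338.5 160.5 363.5 181.5] 0.8 tray -121.9 54.8 res 0.7
[418.5 180.5 444.5 201.5] 0.78 tray -59.8 183.7 res 2.3
[298.5 191.5 327.5 216.5] 0.7 tray -14.5 -0.8 res 0.8
[267.5 170.5 293.5 192.5] 0.6 tray -81.8 -62.1 res 0.8
```

Request:
step_arm([
  {"dx": 0.3,"dy": 0,"dz": 0,"wx": 0,"wy": 0,"wz": 0},
  {"dx": 0.3,"dy": 0,"dz": 0,"wx": 0,"wy": 0,"wz": 0},
  {"dx": 0.3,"dy": 0,"dz": 0,"wx": 0,"wy": 0,"wz": 0},
  {"dx": 0.25,"dy": 0,"dz": 0,"wx": 0,"wy": 0,"wz": 0},
  {"dx": 0.2,"dy": 0,"dz": 0,"wx": 0,"wy": 0,"wz": 0},
])

```text
time_s: 9.0
eef_pos: [574.4, 35.6, 41.8]
ee_rot: [0.0, 0.619, 0.785, 0.0]
force: [1.1, -1.2, 1.4]
grip_width: 0.188
grip_force: 0.7
```

Request:
step_arm([
  {"dx": 0.12,"dy": 0,"dz": 0,"wx": 0,"wy": 0,"wz": 0},
  {"dx": 0.08,"dy": 0,"dz": 0,"wx": 0,"wy": 0,"wz": 0},
])

```text
time_s: 9.2
eef_pos: [573.2, 40.2, 41.7]
ee_rot: [0.0, 0.619, 0.785, 0.0]
force: [0.7, -1.1, 0.5]
grip_width: 0.188
grip_force: 0.7
```

```bash
python3 look.py
```

```text
tcp [-5.3  0.1 41.6] h -0.2 F [ 0.8 -0.3  0.4] t 9.25
[266.5 172.5 291.5 192.5] 0.84 tray -78.7 -64.2 res 1.9
[418.5 180.5 444.5 201.5] 0.61 tray -59.8 183.7 res 2.3
[384.5 154.5 408.5 173.5] 0.59 tray -150.4 134.8 res 1.4
[343.5 160.5 363.5 181.5] 0.58 tray -122.5 59.1 res 2.8
[295.5 204.5 325.5 233.5] 0.55 tray 25.7 -0.6 res 0.4
```

Tin at about x=26, not caught yet. I'm continuing in small steps while watching the force.

Request:
step_arm([
  {"dx": 0.08,"dy": 0,"dz": 0,"wx": 0,"wy": 0,"wz": 0},
  {"dx": 0.08,"dy": 0,"dz": 0,"wx": 0,"wy": 0,"wz": 0},
])

```text
time_s: 9.5
eef_pos: [572.1, 43.9, 41.5]
ee_rot: [-0.0, 0.619, 0.785, -0.0]
force: [0.0, -0.6, 0.6]
grip_width: 0.191
grip_force: 0.4
```

Request:
step_arm([
  {"dx": 0.06,"dy": 0,"dz": 0,"wx": 0,"wy": 0,"wz": 0},
  {"dx": 0.04,"dy": 0,"dz": 0,"wx": 0,"wy": 0,"wz": 0},
])

```text
time_s: 9.7
eef_pos: [571.5, 46.4, 41.6]
ee_rot: [-0.0, 0.619, 0.785, -0.0]
force: [0.0, -0.6, -1.0]
grip_width: 0.188
grip_force: 0.3
```

```bash
python3 look.py
```

```text
tcp [ 1.1  0.1 41.6] h -0.2 F [0.1 0.  0.5] t 9.75
[266.5 172.5 290.5 192.5] 0.79 tray -78.7 -65.0 res 2.0
[384.5 153.5 408.5 172.5] 0.7 tray -154.2 135.1 res 1.3
[418.5 180.5 443.5 200.5] 0.65 tray -61.5 183.1 res 2.8
[294.5 206.5 326.5 236.5] 0.63 tray 32.1 0.1 res 0.6
[226.5 261.5 249.5 291.5] 0.61 tray 149.5 -76.8 res 7.9
[344.5 160.5 363.5 181.5] 0.54 tray -122.6 59.9 res 3.3
```

Request:
step_arm([
  {"dx": 0.05,"dy": 0,"dz": 0,"wx": 0,"wy": 0,"wz": 0},
  {"dx": 0,"dy": 0,"dz": 0,"wx": 0,"wy": 0,"wz": 0},
])

```text
time_s: 10.0
eef_pos: [571.3, 47.6, 41.6]
ee_rot: [-0.0, 0.619, 0.785, -0.0]
force: [0.4, 0.2, -0.0]
grip_width: 0.185
grip_force: 0.1
```

Request:
step_arm([
  {"dx": 0.05,"dy": 0,"dz": 0,"wx": 0,"wy": 0,"wz": 0},
  {"dx": 0,"dy": 0,"dz": 0,"wx": 0,"wy": 0,"wz": 0},
])

```text
time_s: 10.2
eef_pos: [571.1, 48.8, 41.7]
ee_rot: [0.0, 0.619, 0.785, 0.0]
force: [0.3, -0.3, -0.8]
grip_width: 0.189
grip_force: 0.3
```

Run:
```python
from look import *
d=look()
f=d['frame'][180:300,250:390]; cv2.imwrite('pics/s6c.png',cv2.resize(f,None,fx=5,fy=5,interpolation=cv2.INTER_CUBIC))
```

```text
tcp [ 3.3 -0.  41.7] h -0.2 F [ 0.5 -0.4  0.4] t 10.25
[418.5 180.5 444.5 201.5] 0.96 tray -59.8 183.7 res 2.3
[293.5 207.5 326.5 236.5] 0.92 tray 33.4 -0.6 res 0.9
[384.5 154.5 408.5 172.5] 0.81 tray -152.4 135.0 res 1.9
[343.5 161.5 363.5 181.5] 0.51 tray -120.8 59.1 res 2.8
[266.5 172.5 289.5 192.5] 0.47 tray -78.8 -65.9 res 2.2
```

View pics/s6c.png

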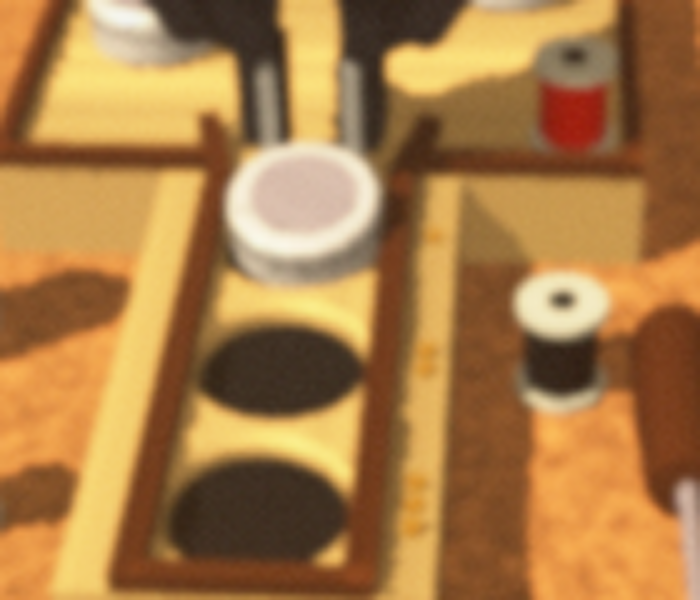

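Request:
step_arm([
  {"dx": 0.06,"dy": 0,"dz": 0,"wx": 0,"wy": 0,"wz": 0},
  {"dx": 0,"dy": 0,"dz": 0,"wx": 0,"wy": 0,"wz": 0},
])

```text
time_s: 10.5
eef_pos: [571.2, 49.9, 42.0]
ee_rot: [0.001, 0.619, 0.785, 0.0]
force: [1.6, -3.3, 1.0]
grip_width: 0.184
grip_force: 1.4
```

Request:
step_arm([
  {"dx": 0.06,"dy": 0,"dz": 0,"wx": 0,"wy": 0,"wz": 0},
  {"dx": 0,"dy": 0,"dz": 0,"wx": 0,"wy": 0,"wz": 0},
])

```text
time_s: 10.7
eef_pos: [571.5, 50.8, 42.4]
ee_rot: [0.002, 0.619, 0.785, 0.0]
force: [2.7, -6.7, 2.8]
grip_width: 0.191
grip_force: 3.3
```

```bash
python3 look.py
```

```text
tcp [ 5.2 -0.8 42.4] h -0.2 F [ 3.2 -6.   2.6] t 10.75
[384.5 154.5 408.5 173.5] 0.9 tray -150.4 134.8 res 1.4
[344.5 161.5 363.5 181.5] 0.8 tray -120.9 60.0 res 3.3
[266.5 173.5 288.5 192.5] 0.78 tray -77.3 -66.4 res 2.7
[294.5 207.5 325.5 236.5] 0.58 tray 33.2 -0.6 res 0.1
[418.5 180.5 444.5 201.5] 0.58 tray -59.8 183.7 res 2.3
```

The tin is caught: it stopped at x≈33 with a 7 N push. Now I back off, rise, close the fingers and press.

Request:
step_arm([
  {"dx": -0.3,"dy": 0,"dz": 0,"wx": 0,"wy": 0,"wz": 0},
  {"dx": 0,"dy": 0,"dz": -0.7,"wx": 0,"wy": 0,"wz": 0},
  {"dx": 0,"dy": 0,"dz": -0.7,"wx": 0,"wy": 0,"wz": 0},
])

```text
time_s: 11.1
eef_pos: [571.5, 44.3, 76.4]
ee_rot: [-0.001, 0.619, 0.785, -0.0]
force: [0.7, 0.7, 0.4]
grip_width: 0.186
grip_force: 0.0
```

Request:
step_arm([
  {"dx": 0.6,"dy": 0,"dz": 0,"wx": 0,"wy": 0,"wz": 0},
  {"dx": 0.6,"dy": 0,"dz": 0,"wx": 0,"wy": 0,"wz": 0},
  {"dx": 0,"dy": 0,"dz": 0,"wx": 0,"wy": 0,"wz": 0},
], fingers=0)

```text
time_s: 11.4
eef_pos: [563.8, 75.9, 75.5]
ee_rot: [-0.001, 0.618, 0.786, -0.001]
force: [-0.6, -0.3, 0.0]
grip_width: 0.002
grip_force: 0.0
```

Run:
```python
from look import *
d=look(); import plan; plan.plan(32,0,62,0,1); s,p,t,h=plan.state(); print(s['ee_rot'])
f=d['frame'][150:270,250:390]; cv2.imwrite('pics/s7c.png',cv2.resize(f,None,fx=5,fy=5,interpolation=cv2.INTER_CUBIC))
fr=plan.O+(t[0]+11)*plan.U+t[1]*plan.V
for z in (45,55,65,75,85): print(z,pix(d,(*fr,z)).round(1))
```

```text
tcp [30.4  0.5 75.6] h -0.1 F [ 0.7  0.6 -1. ] t 11.45
[418.5 180.5 445.5 201.5] 0.95 tray -59.7 184.5 res 2.2
[337.5 159.5 363.5 181.5] 0.89 tray -123.4 53.9 res 0.3
[294.5 210.5 326.5 235.5] 0.87 tray 35.4 0.4 res 2.2
[266.5 170.5 292.5 192.5] 0.74 tray -81.7 -63.8 res 0.8
[384.5 154.5 408.5 172.5] 0.57 tray -152.4 135.0 res 1.9
now [29.7  0.3 75.8] h -0.1 t 11.5
0 0.09 0.01 0.55 -0.02
[-6.78004026e-04  6.18699786e-01  7.85627069e-01 -4.73321740e-04]
45 [310.1 223. ]
55 [309.8 217.2]
65 [309.5 211.3]
75 [309.2 205.3]
85 [308.9 199.2]
```

View pics/s7c.png

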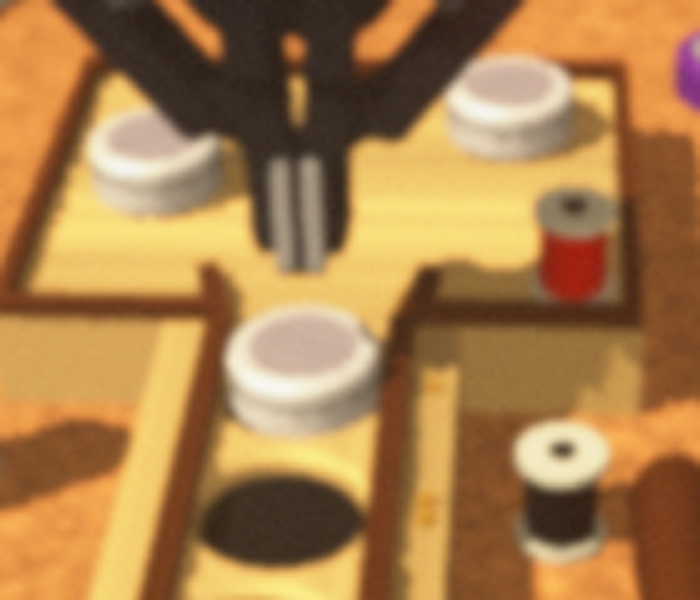

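Request:
step_arm([
  {"dx": 0.07,"dy": 0,"dz": 0.4,"wx": 0,"wy": 0,"wz": 0},
  {"dx": 0,"dy": 0,"dz": 0.3,"wx": 0,"wy": 0,"wz": 0},
  {"dx": 0,"dy": 0,"dz": 0.2,"wx": 0,"wy": 0,"wz": 0},
  {"dx": 0,"dy": 0,"dz": 0.08,"wx": 0,"wy": 0,"wz": 0},
])

```text
time_s: 11.9
eef_pos: [564.4, 75.0, 51.1]
ee_rot: [-0.001, 0.619, 0.785, -0.0]
force: [0.4, 0.2, -0.9]
grip_width: -0.001
grip_force: 0.0
```

Request:
step_arm([
  {"dx": 0,"dy": 0,"dz": 0.06,"wx": 0,"wy": 0,"wz": 0},
  {"dx": 0,"dy": 0,"dz": 0.06,"wx": 0,"wy": 0,"wz": 0},
])

```text
time_s: 12.1
eef_pos: [564.9, 75.1, 49.2]
ee_rot: [0.0, 0.619, 0.785, 0.0]
force: [-0.1, -0.1, 0.4]
grip_width: 0.002
grip_force: 0.0
```

Request:
step_arm([
  {"dx": 0,"dy": 0,"dz": 0.06,"wx": 0,"wy": 0,"wz": 0},
  {"dx": 0,"dy": 0,"dz": 0.06,"wx": 0,"wy": 0,"wz": 0},
])

```text
time_s: 12.3
eef_pos: [564.9, 75.2, 46.3]
ee_rot: [0.0, 0.619, 0.785, 0.0]
force: [-0.9, 0.0, 3.5]
grip_width: -0.003
grip_force: 1.6
```

Request:
step_arm([
  {"dx": 0,"dy": 0,"dz": 0.06,"wx": 0,"wy": 0,"wz": 0},
  {"dx": 0,"dy": 0,"dz": 0.06,"wx": 0,"wy": 0,"wz": 0},
])

```text
time_s: 12.5
eef_pos: [564.9, 75.2, 43.4]
ee_rot: [0.0, 0.619, 0.785, 0.0]
force: [-1.0, -0.9, 3.1]
grip_width: 0.001
grip_force: 1.6
```

Request:
step_arm([
  {"dx": 0,"dy": 0,"dz": 0.06,"wx": 0,"wy": 0,"wz": 0},
  {"dx": 0,"dy": 0,"dz": 0.06,"wx": 0,"wy": 0,"wz": 0},
  {"dx": 0,"dy": 0,"dz": 0.06,"wx": 0,"wy": 0,"wz": 0},
  {"dx": 0,"dy": 0,"dz": 0.06,"wx": 0,"wy": 0,"wz": 0},
  {"dx": 0,"dy": 0,"dz": 0.05,"wx": 0,"wy": 0,"wz": 0},
])

```text
time_s: 13.0
eef_pos: [564.9, 75.2, 35.8]
ee_rot: [0.0, 0.619, 0.785, 0.0]
force: [0.7, -0.2, 3.9]
grip_width: 0.001
grip_force: 1.6
```

Request:
step_arm([
  {"dx": 0,"dy": 0,"dz": 0.04,"wx": 0,"wy": 0,"wz": 0},
  {"dx": 0,"dy": 0,"dz": 0.04,"wx": 0,"wy": 0,"wz": 0},
])

```text
time_s: 13.2
eef_pos: [564.9, 75.2, 33.9]
ee_rot: [0.0, 0.619, 0.785, 0.0]
force: [0.1, -0.3, 4.0]
grip_width: 0.0
grip_force: 1.6
```

Request:
step_arm([
  {"dx": 0,"dy": 0,"dz": 0.04,"wx": 0,"wy": 0,"wz": 0},
])

```text
time_s: 13.3
eef_pos: [564.9, 75.2, 32.9]
ee_rot: [0.0, 0.619, 0.785, 0.0]
force: [0.0, -0.0, 4.2]
grip_width: 0.002
grip_force: 1.6
```

Request:
step_arm([
  {"dx": 0,"dy": 0,"dz": 0.03,"wx": 0,"wy": 0,"wz": 0},
])

```text
time_s: 13.4
eef_pos: [564.9, 75.2, 32.6]
ee_rot: [0.0, 0.619, 0.785, 0.0]
force: [-2.8, -0.3, 12.5]
grip_width: -0.002
grip_force: 6.4
```

Force rose to 12.5 N at z=32.6, so the tin is on the buffer and flush. Rising and going for the second tin.

Request:
step_arm([
  {"dx": 0,"dy": 0,"dz": -0.3,"wx": 0,"wy": 0,"wz": 0},
  {"dx": 0,"dy": 0,"dz": -0.7,"wx": 0,"wy": 0,"wz": 0},
  {"dx": 0,"dy": 0,"dz": -0.7,"wx": 0,"wy": 0,"wz": 0},
], fingers=16)

```text
time_s: 13.7
eef_pos: [564.3, 75.3, 74.9]
ee_rot: [-0.001, 0.619, 0.785, -0.0]
force: [0.5, -0.5, -0.0]
grip_width: 0.182
grip_force: 0.0
```

```bash
python3 look.py; python3 plan.py -154 79 75 -33 10
```

```text
tcp [30.4 -1.1 77.9] h -0.2 F [ 1.4 -0.4  3.2] t 13.75
[385.5 154.5 408.5 171.5] 0.79 tray -154.6 136.0 res 2.4
[338.5 160.5 363.5 182.5] 0.7 tray -120.0 54.9 res 0.3
[418.5 180.5 444.5 201.5] 0.68 tray -59.8 183.7 res 2.3
[295.5 218.5 324.5 237.5] 0.65 tray 46.7 0.8 res 5.9
[266.5 171.5 293.5 192.5] 0.54 tray -80.1 -62.7 res 1.3
now [30.4 -1.  76.5] h -0.2 t 13.8
0 -0.74 -0.32 0.01 0.55
1 -0.76 -0.27 0.01 0.55
2 -0.77 -0.23 0.01 0.55
3 -0.78 -0.19 0.01 0.55
4 -0.79 -0.14 0.01 0.55
5 -0.8 -0.1 0.01 0.55
6 -0.8 -0.05 0.01 0.55
7 -0.8 -0.0 0.01 0.55
8 -0.8 0.04 0.01 0.55
9 -0.8 0.09 0.01 0.55
```

Request:
step_arm([
  {"dx": -0.74,"dy": -0.32,"dz": 0,"wx": 0,"wy": 0,"wz": 0.55},
  {"dx": -0.76,"dy": -0.27,"dz": 0,"wx": 0,"wy": 0,"wz": 0.55},
  {"dx": -0.77,"dy": -0.23,"dz": 0,"wx": 0,"wy": 0,"wz": 0.55},
  {"dx": -0.78,"dy": -0.19,"dz": 0,"wx": 0,"wy": 0,"wz": 0.55},
  {"dx": -0.79,"dy": -0.14,"dz": 0,"wx": 0,"wy": 0,"wz": 0.55},
])

```text
time_s: 14.3
eef_pos: [546.9, -24.5, 73.6]
ee_rot: [-0.001, 0.726, 0.687, -0.0]
force: [-0.6, -0.4, -0.4]
grip_width: 0.191
grip_force: 0.0
```

Request:
step_arm([
  {"dx": -0.8,"dy": -0.1,"dz": 0,"wx": 0,"wy": 0,"wz": 0.55},
  {"dx": -0.8,"dy": -0.05,"dz": 0,"wx": 0,"wy": 0,"wz": 0.55},
  {"dx": -0.8,"dy": 0,"dz": 0,"wx": 0,"wy": 0,"wz": 0.55},
  {"dx": -0.8,"dy": 0.04,"dz": 0,"wx": 0,"wy": 0,"wz": 0.55},
  {"dx": -0.8,"dy": 0.09,"dz": 0,"wx": 0,"wy": 0,"wz": 0.55},
])

```text
time_s: 14.8
eef_pos: [529.7, -123.2, 73.6]
ee_rot: [-0.001, 0.817, 0.576, -0.0]
force: [0.2, 0.6, -0.2]
grip_width: 0.188
grip_force: 0.0
```

```bash
python3 look.py; python3 plan.py -154 79 42 -33 4
```

```text
tcp [-156.4   81.8   73.6] h -33.6 F [-0.7 -2.1 -0.7] t 14.85
[338.5 161.5 363.5 181.5] 0.73 tray -120.2 54.9 res 1.2
[385.5 154.5 407.5 172.5] 0.65 tray -152.6 135.0 res 1.9
[295.5 218.5 325.5 236.5] 0.6 tray 45.5 1.4 res 6.3
[266.5 170.5 293.5 192.5] 0.57 tray -81.6 -63.0 res 0.8
now [-155.    81.2   73.7] h -33.4 t 14.9
0 0.02 0.01 0.32 -0.02
1 0.02 0.01 0.32 -0.02
2 0.02 0.01 0.32 -0.02
3 0.02 0.01 0.32 -0.02
```

Request:
step_arm([
  {"dx": 0,"dy": 0,"dz": 0.5,"wx": 0,"wy": 0,"wz": 0},
  {"dx": 0,"dy": 0,"dz": 0.5,"wx": 0,"wy": 0,"wz": 0},
  {"dx": 0.1,"dy": 0.05,"dz": 0.2,"wx": 0,"wy": 0,"wz": 0.1},
  {"dx": 0.2,"dy": 0,"dz": 0,"wx": 0,"wy": 0,"wz": 0.1},
])

```text
time_s: 15.3
eef_pos: [533.8, -115.2, 43.3]
ee_rot: [-0.001, 0.823, 0.568, -0.001]
force: [1.1, -0.2, -0.4]
grip_width: 0.187
grip_force: 0.0
```

Request:
step_arm([
  {"dx": 0.2,"dy": 0,"dz": 0,"wx": 0,"wy": 0,"wz": 0},
  {"dx": 0.3,"dy": 0,"dz": 0,"wx": 0,"wy": 0,"wz": 0},
  {"dx": 0.3,"dy": 0,"dz": 0,"wx": 0,"wy": 0,"wz": 0},
  {"dx": 0.3,"dy": 0,"dz": 0,"wx": 0,"wy": 0,"wz": 0},
])

```text
time_s: 15.7
eef_pos: [544.2, -89.6, 44.9]
ee_rot: [0.0, 0.823, 0.569, 0.0]
force: [-0.1, -0.4, 0.0]
grip_width: 0.186
grip_force: 0.2
```

```bash
python3 look.py
```

```text
tcp [-123.9   58.5   44.9] h -34.4 F [-0.2  0.8  0.1] t 15.75
[295.5 218.5 324.5 236.5] 0.83 tray 45.4 0.7 res 6.3
[329.5 165.5 355.5 186.5] 0.73 tray -103.7 40.9 res 1.0
[418.5 180.5 444.5 200.5] 0.62 tray -61.4 183.9 res 2.8
[246.5 159.5 378.5 321.5] 0.6 tray 92.1 8.4 res 72.1
[384.5 154.5 408.5 172.5] 0.59 tray -152.4 135.0 res 1.9
[266.5 170.5 293.5 192.5] 0.57 tray -81.6 -63.0 res 0.8
```

Request:
step_arm([
  {"dx": 0.35,"dy": 0,"dz": 0.05,"wx": 0,"wy": 0,"wz": 0},
  {"dx": 0.35,"dy": 0,"dz": 0.05,"wx": 0,"wy": 0,"wz": 0},
  {"dx": 0.35,"dy": 0,"dz": 0,"wx": 0,"wy": 0,"wz": 0},
  {"dx": 0.35,"dy": 0,"dz": 0,"wx": 0,"wy": 0,"wz": 0},
  {"dx": 0.35,"dy": 0,"dz": 0,"wx": 0,"wy": 0,"wz": 0},
])

```text
time_s: 16.3
eef_pos: [559.6, -48.6, 42.1]
ee_rot: [-0.0, 0.823, 0.568, -0.0]
force: [-0.3, -0.4, 0.7]
grip_width: 0.182
grip_force: 0.4
```

Request:
step_arm([
  {"dx": 0.35,"dy": 0,"dz": 0,"wx": 0,"wy": 0,"wz": 0},
  {"dx": 0.2,"dy": 0,"dz": 0,"wx": 0,"wy": 0,"wz": 0},
])

```text
time_s: 16.5
eef_pos: [564.4, -35.6, 42.1]
ee_rot: [-0.0, 0.823, 0.569, 0.0]
force: [0.2, -1.2, -0.2]
grip_width: 0.185
grip_force: 0.4
```

```bash
python3 look.py
python3 - <<'E'
import plan,numpy as np
s,p,t,h=plan.state(); a=np.radians(h); tin=t[:2]+30.3*np.array([np.cos(a),np.sin(a)]); print('tin est',tin)
# arc: tin moves to (-14,0), heading to 0, N rows, contact distance kept
N=10; pos=t[:2].copy(); hh=h
for i in range(1,N+1):
    f=i/N; c=tin+(np.array([-14,0])-tin)*np.array([f,min(1,1.6*f)]); hn=h*(1-f); b=np.radians(hn)
    q=c-30.3*np.array([np.cos(b),np.sin(b)]); d=q-pos; g=np.radians(hh)
    print(np.round([(d@[np.cos(g),np.sin(g)])/25,-(d@[-np.sin(g),np.cos(g)])/25,-(hn-hh)/6],2)); pos=q; hh=hn
E
```

```text
tcp [-76.8  26.3  42.1] h -34.4 F [ 0.2  0.5 -0. ] t 16.55
[384.5 153.5 408.5 172.5] 0.93 tray -154.2 135.1 res 1.3
[418.5 180.5 444.5 201.5] 0.84 tray -59.8 183.7 res 2.3
[307.5 179.5 334.5 201.5] 0.7 tray -55.0 8.2 res 1.4
[266.5 170.5 294.5 192.5] 0.57 tray -81.6 -62.1 res 0.7
tin est [-52.2249218    9.47426533]
[ 0.16  0.04 -0.57]
[ 0.16  0.05 -0.57]
[ 0.17  0.06 -0.57]
[ 0.17  0.07 -0.57]
[ 0.17  0.08 -0.57]
[ 0.17  0.09 -0.57]
[ 0.15  0.05 -0.57]
[ 0.15  0.05 -0.57]
[ 0.15  0.05 -0.57]
[ 0.15  0.06 -0.57]
```

Request:
step_arm([
  {"dx": 0.16,"dy": 0.04,"dz": 0,"wx": 0,"wy": 0,"wz": -0.57},
  {"dx": 0.16,"dy": 0.05,"dz": 0,"wx": 0,"wy": 0,"wz": -0.57},
  {"dx": 0.17,"dy": 0.06,"dz": 0,"wx": 0,"wy": 0,"wz": -0.57},
  {"dx": 0.17,"dy": 0.07,"dz": 0,"wx": 0,"wy": 0,"wz": -0.57},
  {"dx": 0.17,"dy": 0.08,"dz": 0,"wx": 0,"wy": 0,"wz": -0.57},
])

```text
time_s: 17.1
eef_pos: [576.5, -18.3, 42.1]
ee_rot: [-0.0, 0.728, 0.685, -0.0]
force: [0.6, -0.9, -0.5]
grip_width: 0.19
grip_force: 0.2
```

Request:
step_arm([
  {"dx": 0.17,"dy": 0.09,"dz": 0,"wx": 0,"wy": 0,"wz": -0.57},
  {"dx": 0.15,"dy": 0.05,"dz": 0,"wx": 0,"wy": 0,"wz": -0.57},
  {"dx": 0.15,"dy": 0.05,"dz": 0,"wx": 0,"wy": 0,"wz": -0.57},
  {"dx": 0.15,"dy": 0.05,"dz": 0,"wx": 0,"wy": 0,"wz": -0.57},
  {"dx": 0.15,"dy": 0.06,"dz": 0,"wx": 0,"wy": 0,"wz": -0.57},
])

```text
time_s: 17.6
eef_pos: [582.9, 1.2, 42.1]
ee_rot: [0.0, 0.618, 0.786, 0.0]
force: [1.1, 0.2, 0.3]
grip_width: 0.185
grip_force: 0.2
```

```bash
python3 look.py;python3 plan.py 50 0 42 0 10
```

```text
tcp [-45.1  -0.4  42.1] h 0.1 F [-0.1  0.8 -0.5] t 17.65
[299.5 190.5 327.5 214.5] 0.91 tray -18.9 -0.5 res 1.2
[266.5 170.5 293.5 192.5] 0.72 tray -81.6 -63.0 res 0.8
[295.5 218.5 324.5 237.5] 0.72 tray 46.7 0.8 res 5.9
[385.5 154.5 408.5 172.5] 0.54 tray -152.6 135.9 res 1.9
now [-45.4  -0.2  42.1] h -0.2 t 17.7
0 0.38 -0.0 0.0 -0.0
1 0.38 -0.0 0.0 -0.0
2 0.38 -0.0 0.0 -0.0
3 0.38 -0.0 0.0 -0.0
4 0.38 -0.0 0.0 -0.0
5 0.38 -0.0 0.0 -0.0
6 0.38 -0.0 0.0 -0.0
7 0.38 -0.0 0.0 -0.0
8 0.38 -0.0 0.0 -0.0
9 0.38 -0.0 0.0 -0.0
```

Request:
step_arm([
  {"dx": 0.3,"dy": 0,"dz": 0,"wx": 0,"wy": 0,"wz": 0},
  {"dx": 0.3,"dy": 0,"dz": 0,"wx": 0,"wy": 0,"wz": 0},
  {"dx": 0.25,"dy": 0,"dz": 0,"wx": 0,"wy": 0,"wz": 0},
  {"dx": 0.15,"dy": 0,"dz": 0,"wx": 0,"wy": 0,"wz": 0},
])

```text
time_s: 18.1
eef_pos: [576.8, 26.4, 42.2]
ee_rot: [-0.0, 0.619, 0.785, 0.0]
force: [-0.9, 0.2, -0.3]
grip_width: 0.193
grip_force: 0.2
```

Request:
step_arm([
  {"dx": 0.15,"dy": 0,"dz": 0,"wx": 0,"wy": 0,"wz": 0},
  {"dx": 0.15,"dy": 0,"dz": 0,"wx": 0,"wy": 0,"wz": 0},
  {"dx": 0.15,"dy": 0,"dz": 0,"wx": 0,"wy": 0,"wz": 0},
  {"dx": 0.15,"dy": 0,"dz": 0,"wx": 0,"wy": 0,"wz": 0},
])

```text
time_s: 18.5
eef_pos: [573.5, 40.5, 42.1]
ee_rot: [-0.0, 0.619, 0.785, -0.0]
force: [0.4, -0.2, -0.3]
grip_width: 0.185
grip_force: 0.2
```

```bash
python3 look.py
```

```text
tcp [-4.7 -0.3 42.1] h -0.2 F [0.7 0.3 0.1] t 18.55
[418.5 180.5 444.5 201.5] 0.92 tray -59.8 183.7 res 2.3
[384.5 154.5 407.5 171.5] 0.82 tray -154.6 134.2 res 2.4
[295.5 226.5 324.5 236.5] 0.74 tray 54.1 1.6 res 10.9
[246.5 160.5 377.5 319.5] 0.64 tray 90.8 7.6 res 70.5
[295.5 204.5 326.5 231.5] 0.63 tray 23.0 -0.1 res 0.8
[266.5 172.5 292.5 192.5] 0.52 tray -78.6 -63.3 res 1.9
[354.5 186.5 372.5 210.5] 0.47 tray -33.9 75.9 res 5.4
```

Tin 2 is at about x=26, on top of the first one. Continuing.

Request:
step_arm([
  {"dx": 0.15,"dy": 0,"dz": 0,"wx": 0,"wy": 0,"wz": 0},
  {"dx": 0.15,"dy": 0,"dz": 0,"wx": 0,"wy": 0,"wz": 0},
  {"dx": 0.15,"dy": 0,"dz": 0,"wx": 0,"wy": 0,"wz": 0},
  {"dx": 0.15,"dy": 0,"dz": 0,"wx": 0,"wy": 0,"wz": 0},
])

```text
time_s: 19.0
eef_pos: [570.0, 55.1, 42.1]
ee_rot: [-0.0, 0.619, 0.785, 0.0]
force: [0.9, -0.3, 0.3]
grip_width: 0.185
grip_force: 0.2
```

Request:
step_arm([
  {"dx": 0.2,"dy": 0,"dz": 0,"wx": 0,"wy": 0,"wz": 0},
  {"dx": 0.2,"dy": 0,"dz": 0,"wx": 0,"wy": 0,"wz": 0},
  {"dx": 0.2,"dy": 0,"dz": 0,"wx": 0,"wy": 0,"wz": 0},
  {"dx": 0.2,"dy": 0,"dz": 0,"wx": 0,"wy": 0,"wz": 0},
])

```text
time_s: 19.4
eef_pos: [565.3, 74.7, 42.2]
ee_rot: [0.0, 0.619, 0.785, 0.0]
force: [0.2, -0.4, -0.9]
grip_width: 0.192
grip_force: 0.3
```

```bash
python3 look.py
```

```text
tcp [30.6 -0.5 42.2] h -0.2 F [0.2 0.4 0.4] t 19.45
[291.5 218.5 324.5 248.5] 0.91 tray 60.7 -0.5 res 0.3
[418.5 180.5 444.5 201.5] 0.7 tray -59.8 183.7 res 2.3
[384.5 154.5 408.5 172.5] 0.53 tray -152.4 135.0 res 1.9
```

Request:
step_arm([
  {"dx": 0.25,"dy": 0,"dz": 0,"wx": 0,"wy": 0,"wz": 0},
  {"dx": 0.25,"dy": 0,"dz": 0,"wx": 0,"wy": 0,"wz": 0},
  {"dx": 0.2,"dy": 0,"dz": 0,"wx": 0,"wy": 0,"wz": 0},
  {"dx": 0.15,"dy": 0,"dz": 0,"wx": 0,"wy": 0,"wz": 0},
  {"dx": 0.1,"dy": 0,"dz": 0,"wx": 0,"wy": 0,"wz": 0},
])

```text
time_s: 20.0
eef_pos: [559.7, 97.8, 42.1]
ee_rot: [-0.0, 0.619, 0.785, -0.0]
force: [0.3, -0.5, -0.4]
grip_width: 0.194
grip_force: 0.2
```

Request:
step_arm([
  {"dx": 0.08,"dy": 0,"dz": 0,"wx": 0,"wy": 0,"wz": 0},
  {"dx": 0.08,"dy": 0,"dz": 0,"wx": 0,"wy": 0,"wz": 0},
])

```text
time_s: 20.2
eef_pos: [558.9, 101.3, 42.1]
ee_rot: [-0.0, 0.619, 0.785, -0.0]
force: [0.5, -0.6, -0.7]
grip_width: 0.187
grip_force: 0.2
```

Request:
step_arm([
  {"dx": 0.06,"dy": 0,"dz": 0,"wx": 0,"wy": 0,"wz": 0},
  {"dx": 0,"dy": 0,"dz": 0,"wx": 0,"wy": 0,"wz": 0},
])

```text
time_s: 20.4
eef_pos: [558.5, 102.8, 42.1]
ee_rot: [-0.0, 0.619, 0.785, -0.0]
force: [-0.7, -0.3, -0.1]
grip_width: 0.19
grip_force: 0.2
```

```bash
python3 look.py
```

```text
tcp [58.7 -0.6 42.1] h -0.2 F [-0.1 -0.1  0.2] t 20.45
[418.5 180.5 444.5 201.5] 0.78 tray -59.8 183.7 res 2.3
[288.5 229.5 322.5 264.5] 0.76 tray 90.6 -0.7 res 1.3
[384.5 153.5 408.5 172.5] 0.7 tray -154.2 135.1 res 1.3
[302.5 218.5 312.5 229.5] 0.58 tray 35.3 -3.8 res 10.7
```

Request:
step_arm([
  {"dx": 0.06,"dy": 0,"dz": 0,"wx": 0,"wy": 0,"wz": 0},
  {"dx": 0,"dy": 0,"dz": 0,"wx": 0,"wy": 0,"wz": 0},
])

```text
time_s: 20.7
eef_pos: [558.2, 104.2, 42.2]
ee_rot: [0.0, 0.619, 0.785, 0.0]
force: [-0.1, -1.6, -0.1]
grip_width: 0.189
grip_force: 0.3
```

Request:
step_arm([
  {"dx": 0.06,"dy": 0,"dz": 0,"wx": 0,"wy": 0,"wz": 0},
  {"dx": 0,"dy": 0,"dz": 0,"wx": 0,"wy": 0,"wz": 0},
])

```text
time_s: 20.9
eef_pos: [558.4, 105.3, 42.5]
ee_rot: [0.001, 0.619, 0.785, 0.0]
force: [0.8, -3.6, 1.3]
grip_width: 0.184
grip_force: 1.8
```

```bash
python3 look.py
```

```text
tcp [61.3 -1.  42.4] h -0.2 F [ 1.3 -4.2  2. ] t 20.95
[418.5 180.5 444.5 202.5] 0.9 tray -58.1 183.4 res 2.0
[384.5 154.5 408.5 172.5] 0.66 tray -152.4 135.0 res 1.9
[287.5 229.5 321.5 263.5] 0.56 tray 89.6 -2.1 res 0.8
[219.5 211.5 248.5 254.5] 0.46 tray 64.5 -103.8 res 6.6
```

Request:
step_arm([
  {"dx": -0.3,"dy": 0,"dz": 0,"wx": 0,"wy": 0,"wz": 0},
  {"dx": 0,"dy": 0,"dz": -0.5,"wx": 0,"wy": 0,"wz": 0},
  {"dx": 0,"dy": 0,"dz": -0.5,"wx": 0,"wy": 0,"wz": 0},
])

```text
time_s: 21.3
eef_pos: [559.5, 98.3, 68.0]
ee_rot: [-0.0, 0.619, 0.785, -0.0]
force: [0.2, -0.1, 0.4]
grip_width: 0.187
grip_force: 0.0
```

Request:
step_arm([
  {"dx": 0.65,"dy": 0,"dz": 0,"wx": 0,"wy": 0,"wz": 0},
  {"dx": 0.65,"dy": 0,"dz": 0,"wx": 0,"wy": 0,"wz": 0},
  {"dx": 0,"dy": 0,"dz": 0,"wx": 0,"wy": 0,"wz": 0},
], fingers=0)

```text
time_s: 21.6
eef_pos: [550.9, 132.7, 66.9]
ee_rot: [-0.001, 0.618, 0.786, -0.0]
force: [-0.5, 0.4, -0.9]
grip_width: -0.001
grip_force: 0.0
```

```bash
python3 look.py; python3 plan.py 88 0 50 0 1
```

```text
tcp [88.6 -0.4 66.8] h -0.1 F [ 0.5 -0.2  0.8] t 21.65
[418.5 180.5 444.5 201.5] 0.89 tray -59.8 183.7 res 2.3
[288.5 233.5 323.5 264.5] 0.8 tray 94.5 0.4 res 1.0
[385.5 154.5 408.5 171.5] 0.79 tray -154.6 136.0 res 2.4
[295.5 219.5 324.5 235.5] 0.6 tray 45.2 0.7 res 7.4
[272.5 173.5 285.5 186.5] 0.49 tray -88.8 -65.8 res 7.0
now [87.8 -0.4 66.8] h -0.1 t 21.7
0 0.01 -0.02 0.67 -0.02
```

Request:
step_arm([
  {"dx": 0,"dy": 0,"dz": 0.35,"wx": 0,"wy": 0,"wz": 0},
  {"dx": 0,"dy": 0,"dz": 0.25,"wx": 0,"wy": 0,"wz": 0},
  {"dx": 0,"dy": 0,"dz": 0.06,"wx": 0,"wy": 0,"wz": 0},
  {"dx": 0,"dy": 0,"dz": 0.06,"wx": 0,"wy": 0,"wz": 0},
  {"dx": 0,"dy": 0,"dz": 0.06,"wx": 0,"wy": 0,"wz": 0},
])

```text
time_s: 22.2
eef_pos: [552.1, 129.8, 47.5]
ee_rot: [0.0, 0.619, 0.785, 0.0]
force: [-0.2, -0.1, 0.5]
grip_width: 0.002
grip_force: 0.0
```

Request:
step_arm([
  {"dx": 0,"dy": 0,"dz": 0.06,"wx": 0,"wy": 0,"wz": 0},
  {"dx": 0,"dy": 0,"dz": 0.06,"wx": 0,"wy": 0,"wz": 0},
  {"dx": 0,"dy": 0,"dz": 0.06,"wx": 0,"wy": 0,"wz": 0},
])

```text
time_s: 22.5
eef_pos: [552.2, 129.9, 43.4]
ee_rot: [0.0, 0.619, 0.785, 0.0]
force: [-0.6, -1.5, 4.5]
grip_width: 0.001
grip_force: 2.1
```

Request:
step_arm([
  {"dx": 0,"dy": 0,"dz": 0.06,"wx": 0,"wy": 0,"wz": 0},
  {"dx": 0,"dy": 0,"dz": 0.06,"wx": 0,"wy": 0,"wz": 0},
  {"dx": 0,"dy": 0,"dz": 0.06,"wx": 0,"wy": 0,"wz": 0},
])

```text
time_s: 22.8
eef_pos: [552.2, 129.9, 38.6]
ee_rot: [0.0, 0.619, 0.785, 0.0]
force: [-0.8, -0.2, 4.8]
grip_width: 0.001
grip_force: 2.1
```

Request:
step_arm([
  {"dx": 0,"dy": 0,"dz": 0.06,"wx": 0,"wy": 0,"wz": 0},
  {"dx": 0,"dy": 0,"dz": 0.06,"wx": 0,"wy": 0,"wz": 0},
  {"dx": 0,"dy": 0,"dz": 0.05,"wx": 0,"wy": 0,"wz": 0},
])

```text
time_s: 23.1
eef_pos: [552.2, 129.9, 34.3]
ee_rot: [0.0, 0.619, 0.785, 0.0]
force: [1.7, -1.9, 3.7]
grip_width: 0.001
grip_force: 2.1
```

Request:
step_arm([
  {"dx": 0,"dy": 0,"dz": 0.04,"wx": 0,"wy": 0,"wz": 0},
])

```text
time_s: 23.2
eef_pos: [552.2, 129.9, 33.3]
ee_rot: [0.0, 0.619, 0.785, 0.0]
force: [-0.3, -2.5, 4.2]
grip_width: -0.001
grip_force: 2.0
```

Request:
step_arm([
  {"dx": 0,"dy": 0,"dz": 0.02,"wx": 0,"wy": 0,"wz": 0},
])

```text
time_s: 23.3
eef_pos: [552.2, 129.9, 32.8]
ee_rot: [0.0, 0.619, 0.785, 0.0]
force: [0.4, -2.4, 3.6]
grip_width: 0.001
grip_force: 2.0
```

Request:
step_arm([
  {"dx": 0,"dy": 0,"dz": 0.02,"wx": 0,"wy": 0,"wz": 0},
])

```text
time_s: 23.4
eef_pos: [552.2, 129.9, 32.6]
ee_rot: [0.0, 0.619, 0.785, 0.0]
force: [-1.4, -2.5, 9.0]
grip_width: 0.002
grip_force: 4.7
```

Pocket 2 is home (9 N at z=32.6). On to the third tin.

Request:
step_arm([
  {"dx": 0,"dy": 0,"dz": -0.3,"wx": 0,"wy": 0,"wz": 0},
  {"dx": 0,"dy": 0,"dz": -0.7,"wx": 0,"wy": 0,"wz": 0},
  {"dx": 0,"dy": 0,"dz": -0.7,"wx": 0,"wy": 0,"wz": 0},
], fingers=16)

```text
time_s: 23.7
eef_pos: [551.5, 130.2, 75.2]
ee_rot: [-0.001, 0.619, 0.785, -0.0]
force: [1.1, 0.3, 0.1]
grip_width: 0.188
grip_force: 0.0
```

```bash
python3 look.py; python3 plan.py -103 -98 75 57 12
```

```text
tcp [86.9 -1.8 78.2] h -0.2 F [1.6 0.4 3.7] t 23.75
[418.5 181.5 443.5 201.5] 0.84 tray -58.4 182.7 res 2.9
[295.5 218.5 324.5 236.5] 0.83 tray 45.4 0.7 res 6.3
[289.5 241.5 321.5 264.5] 0.77 tray 101.9 0.6 res 5.7
[384.5 154.5 408.5 172.5] 0.55 tray -152.4 135.0 res 1.9
[274.5 171.5 282.5 182.5] 0.39 tray -99.7 -68.4 res 9.4
now [86.8 -1.7 76.8] h -0.2 t 23.8
0 -0.63 0.32 0.01 -0.79
1 -0.66 0.27 0.01 -0.79
2 -0.68 0.21 0.01 -0.79
3 -0.69 0.16 0.01 -0.79
4 -0.7 0.1 0.01 -0.79
5 -0.71 0.04 0.01 -0.79
6 -0.71 -0.02 0.01 -0.79
7 -0.71 -0.08 0.01 -0.79
8 -0.7 -0.14 0.01 -0.79
9 -0.68 -0.19 0.01 -0.79
10 -0.66 -0.25 0.01 -0.79
11 -0.64 -0.3 0.01 -0.79
```

Request:
step_arm([
  {"dx": -0.63,"dy": 0.32,"dz": 0,"wx": 0,"wy": 0,"wz": -0.79},
  {"dx": -0.66,"dy": 0.27,"dz": 0,"wx": 0,"wy": 0,"wz": -0.79},
  {"dx": -0.68,"dy": 0.21,"dz": 0,"wx": 0,"wy": 0,"wz": -0.79},
  {"dx": -0.69,"dy": 0.16,"dz": 0,"wx": 0,"wy": 0,"wz": -0.79},
])

```text
time_s: 24.2
eef_pos: [598.0, 75.6, 73.8]
ee_rot: [-0.001, 0.48, 0.877, -0.0]
force: [-0.2, 0.0, 0.4]
grip_width: 0.189
grip_force: 0.0
```

Request:
step_arm([
  {"dx": -0.7,"dy": 0.1,"dz": 0,"wx": 0,"wy": 0,"wz": -0.79},
  {"dx": -0.71,"dy": 0.04,"dz": 0,"wx": 0,"wy": 0,"wz": -0.79},
  {"dx": -0.71,"dy": -0.02,"dz": 0,"wx": 0,"wy": 0,"wz": -0.79},
  {"dx": -0.71,"dy": -0.08,"dz": 0,"wx": 0,"wy": 0,"wz": -0.79},
])

```text
time_s: 24.6
eef_pos: [644.0, 21.5, 73.6]
ee_rot: [-0.001, 0.329, 0.944, -0.0]
force: [-0.3, -0.9, 0.5]
grip_width: 0.189
grip_force: 0.0
```

Request:
step_arm([
  {"dx": -0.7,"dy": -0.14,"dz": 0,"wx": 0,"wy": 0,"wz": -0.79},
  {"dx": -0.68,"dy": -0.19,"dz": 0,"wx": 0,"wy": 0,"wz": -0.79},
  {"dx": -0.66,"dy": -0.25,"dz": 0,"wx": 0,"wy": 0,"wz": -0.79},
  {"dx": -0.64,"dy": -0.3,"dz": 0,"wx": 0,"wy": 0,"wz": -0.79},
])

```text
time_s: 25.0
eef_pos: [689.9, -32.5, 73.5]
ee_rot: [-0.001, 0.169, 0.986, 0.0]
force: [0.2, 1.0, -0.3]
grip_width: 0.19
grip_force: 0.0
```

```bash
python3 look.py; python3 plan.py -103 -98 44 57 3
```

```text
tcp [-106.2  -96.7   73.4] h 57.0 F [ 0.9 -2.2 -0.6] t 25.05
[289.5 241.5 322.5 264.5] 0.97 tray 101.9 1.3 res 5.7
[266.5 170.5 293.5 192.5] 0.9 tray -81.6 -63.0 res 0.8
[384.5 154.5 408.5 172.5] 0.67 tray -152.4 135.0 res 1.9
[295.5 218.5 324.5 236.5] 0.61 tray 45.4 0.7 res 6.3
[417.5 180.5 444.5 201.5] 0.56 tray -59.7 182.9 res 2.2
now [-104.8  -96.2   73.4] h 56.6 t 25.1
0 -0.01 0.03 0.39 -0.02
1 -0.01 0.03 0.39 -0.02
2 -0.01 0.03 0.39 -0.02
```

Request:
step_arm([
  {"dx": 0,"dy": 0.1,"dz": 0.5,"wx": 0,"wy": 0,"wz": 0},
  {"dx": 0,"dy": 0,"dz": 0.45,"wx": 0,"wy": 0,"wz": 0},
  {"dx": 0.1,"dy": 0,"dz": 0.22,"wx": 0,"wy": 0,"wz": 0},
  {"dx": 0.2,"dy": 0,"dz": 0,"wx": 0,"wy": 0,"wz": 0},
])

```text
time_s: 25.5
eef_pos: [682.7, -26.7, 44.0]
ee_rot: [-0.001, 0.171, 0.985, 0.0]
force: [0.4, 0.1, 0.1]
grip_width: 0.184
grip_force: 0.0
```

Request:
step_arm([
  {"dx": 0.2,"dy": 0,"dz": 0,"wx": 0,"wy": 0,"wz": 0},
  {"dx": 0.3,"dy": 0,"dz": 0.05,"wx": 0,"wy": 0,"wz": 0},
  {"dx": 0.3,"dy": 0,"dz": 0.05,"wx": 0,"wy": 0,"wz": 0},
  {"dx": 0.3,"dy": 0,"dz": 0,"wx": 0,"wy": 0,"wz": 0},
])

```text
time_s: 25.9
eef_pos: [657.3, -17.9, 43.4]
ee_rot: [0.0, 0.171, 0.985, -0.0]
force: [0.8, -0.1, -0.2]
grip_width: 0.189
grip_force: 0.4
```

```bash
python3 look.py
```

```text
tcp [-81.2 -67.2  43.3] h 56.7 F [ 0.3 -0.2  0.1] t 25.95
[385.5 154.5 408.5 172.5] 0.78 tray -152.6 135.9 res 1.9
[289.5 241.5 322.5 264.5] 0.73 tray 101.9 1.3 res 5.7
[277.5 174.5 305.5 197.5] 0.68 tray -67.4 -41.5 res 0.5
[296.5 219.5 324.5 235.5] 0.57 tray 45.2 1.4 res 7.4
```

Run:
```python
import plan,numpy as np
s,p,t,h=plan.state(); a=np.radians(h); tin=t[:2]+30.3*np.array([np.cos(a),np.sin(a)]); print('tin est',tin)
N=15; pos=t[:2].copy(); hh=h
for i in range(1,N+1):
    f=i/N; c=tin+(np.array([-12,0])-tin)*np.array([f,min(1,1.5*f)]); hn=h*(1-f); b=np.radians(hn)
    q=c-30.3*np.array([np.cos(b),np.sin(b)]); d=q-pos; g=np.radians(hh)
    print(i,np.round([(d@[np.cos(g),np.sin(g)])/25,-(d@[-np.sin(g),np.cos(g)])/25,-(hn-hh)/6],2)); pos=q; hh=hn
```

```text
tin est [-64.85544309 -42.36022773]
1 [ 0.22 -0.06  0.63]
2 [ 0.22 -0.07  0.63]
3 [ 0.22 -0.08  0.63]
4 [ 0.22 -0.1   0.63]
5 [ 0.22 -0.11  0.63]
6 [ 0.22 -0.13  0.63]
7 [ 0.21 -0.14  0.63]
8 [ 0.21 -0.16  0.63]
9 [ 0.2  -0.17  0.63]
10 [ 0.2  -0.18  0.63]
11 [ 0.14 -0.03  0.63]
12 [ 0.14 -0.04  0.63]
13 [ 0.14 -0.05  0.63]
14 [ 0.14 -0.06  0.63]
15 [ 0.14 -0.07  0.63]
```

Request:
step_arm([
  {"dx": 0.22,"dy": -0.06,"dz": 0.04,"wx": 0,"wy": 0,"wz": 0.63},
  {"dx": 0.22,"dy": -0.07,"dz": 0,"wx": 0,"wy": 0,"wz": 0.63},
  {"dx": 0.22,"dy": -0.08,"dz": 0,"wx": 0,"wy": 0,"wz": 0.63},
  {"dx": 0.22,"dy": -0.1,"dz": 0,"wx": 0,"wy": 0,"wz": 0.63},
  {"dx": 0.22,"dy": -0.11,"dz": 0,"wx": 0,"wy": 0,"wz": 0.63},
])

```text
time_s: 26.5
eef_pos: [628.4, -14.9, 42.3]
ee_rot: [0.0, 0.331, 0.943, 0.0]
force: [1.2, -0.2, 0.0]
grip_width: 0.187
grip_force: 0.3
```

```bash
python3 look.py
```

```text
tcp [-71.6 -39.9  42.2] h 37.4 F [-0.1  0.  -0.5] t 26.55
[418.5 179.5 445.5 202.5] 0.92 tray -59.5 184.4 res 1.4
[295.5 218.5 324.5 236.5] 0.76 tray 45.4 0.7 res 6.3
[289.5 241.5 322.5 264.5] 0.7 tray 101.9 1.3 res 5.7
[287.5 179.5 316.5 203.5] 0.59 tray -50.6 -22.1 res 0.5
[245.5 159.5 378.5 320.5] 0.44 tray 91.1 7.6 res 71.6
```

Request:
step_arm([
  {"dx": 0.22,"dy": -0.13,"dz": 0,"wx": 0,"wy": 0,"wz": 0.63},
  {"dx": 0.21,"dy": -0.14,"dz": 0,"wx": 0,"wy": 0,"wz": 0.63},
  {"dx": 0.21,"dy": -0.16,"dz": 0,"wx": 0,"wy": 0,"wz": 0.63},
  {"dx": 0.2,"dy": -0.17,"dz": 0,"wx": 0,"wy": 0,"wz": 0.63},
  {"dx": 0.2,"dy": -0.18,"dz": 0,"wx": 0,"wy": 0,"wz": 0.63},
])

```text
time_s: 27.1
eef_pos: [596.5, -9.6, 42.2]
ee_rot: [0.0, 0.481, 0.877, 0.0]
force: [-0.1, -1.6, 0.4]
grip_width: 0.187
grip_force: 0.2
```

Request:
step_arm([
  {"dx": 0.14,"dy": -0.03,"dz": 0,"wx": 0,"wy": 0,"wz": 0.63},
  {"dx": 0.14,"dy": -0.04,"dz": 0,"wx": 0,"wy": 0,"wz": 0.63},
  {"dx": 0.14,"dy": -0.05,"dz": 0,"wx": 0,"wy": 0,"wz": 0.63},
  {"dx": 0.14,"dy": -0.06,"dz": 0,"wx": 0,"wy": 0,"wz": 0.63},
  {"dx": 0.14,"dy": -0.07,"dz": 0,"wx": 0,"wy": 0,"wz": 0.63},
])

```text
time_s: 27.6
eef_pos: [583.5, 3.8, 42.2]
ee_rot: [0.0, 0.618, 0.786, 0.0]
force: [-1.6, -0.3, 0.9]
grip_width: 0.184
grip_force: 0.2
```

```bash
python3 look.py; python3 plan.py 0 0 42 0 1
```

```text
tcp [-42.8  -1.1  42.2] h -0.3 F [-0.1 -0.5 -0.8] t 27.65
[295.5 218.5 324.5 236.5] 0.96 tray 45.4 0.7 res 6.3
[289.5 240.5 321.5 264.5] 0.96 tray 100.9 0.5 res 5.1
[385.5 154.5 408.5 172.5] 0.93 tray -152.6 135.9 res 1.9
[297.5 190.5 327.5 216.5] 0.89 tray -15.7 -1.7 res 0.4
[418.5 180.5 444.5 201.5] 0.76 tray -59.8 183.7 res 2.3
now [-43.   -1.3  42.2] h 0.0 t 27.7
0 1.72 -0.05 0.01 0.0
```

Request:
step_arm([
  {"dx": 0.25,"dy": -0.05,"dz": 0,"wx": 0,"wy": 0,"wz": 0},
  {"dx": 0.25,"dy": 0,"dz": 0,"wx": 0,"wy": 0,"wz": 0},
  {"dx": 0.25,"dy": 0,"dz": 0,"wx": 0,"wy": 0,"wz": 0},
  {"dx": 0.2,"dy": 0,"dz": 0,"wx": 0,"wy": 0,"wz": 0},
  {"dx": 0.2,"dy": 0,"dz": 0,"wx": 0,"wy": 0,"wz": 0},
])

```text
time_s: 28.2
eef_pos: [575.3, 32.0, 42.2]
ee_rot: [0.0, 0.618, 0.786, 0.0]
force: [2.2, -0.8, 0.8]
grip_width: 0.186
grip_force: 0.8
```

Request:
step_arm([
  {"dx": 0.2,"dy": 0,"dz": 0,"wx": 0,"wy": 0,"wz": 0},
  {"dx": 0.2,"dy": 0,"dz": 0,"wx": 0,"wy": 0,"wz": 0},
  {"dx": 0.2,"dy": 0,"dz": 0,"wx": 0,"wy": 0,"wz": 0},
  {"dx": 0.2,"dy": 0,"dz": 0,"wx": 0,"wy": 0,"wz": 0},
  {"dx": 0.2,"dy": 0,"dz": 0,"wx": 0,"wy": 0,"wz": 0},
])

```text
time_s: 28.7
eef_pos: [569.3, 56.1, 42.2]
ee_rot: [-0.0, 0.618, 0.786, -0.0]
force: [1.4, -1.7, 0.5]
grip_width: 0.189
grip_force: 1.0
```

```bash
python3 look.py
```

```text
tcp [11.6  0.1 42.1] h -0.0 F [ 1.7 -0.1 -0.2] t 28.75
[384.5 154.5 408.5 173.5] 0.9 tray -150.4 134.8 res 1.4
[294.5 211.5 324.5 237.5] 0.83 tray 39.0 -0.7 res 1.8
[418.5 180.5 444.5 201.5] 0.81 tray -59.8 183.7 res 2.3
[289.5 242.5 322.5 264.5] 0.56 tray 102.8 1.4 res 6.3
```

Request:
step_arm([
  {"dx": 0.22,"dy": 0,"dz": 0,"wx": 0,"wy": 0,"wz": 0},
  {"dx": 0.22,"dy": 0,"dz": 0,"wx": 0,"wy": 0,"wz": 0},
  {"dx": 0.22,"dy": 0,"dz": 0,"wx": 0,"wy": 0,"wz": 0},
  {"dx": 0.22,"dy": 0,"dz": 0,"wx": 0,"wy": 0,"wz": 0},
  {"dx": 0.22,"dy": 0,"dz": 0,"wx": 0,"wy": 0,"wz": 0},
])

```text
time_s: 29.3
eef_pos: [562.7, 83.0, 42.1]
ee_rot: [-0.0, 0.618, 0.786, -0.0]
force: [0.9, -1.0, 0.5]
grip_width: 0.189
grip_force: 0.9
```

Request:
step_arm([
  {"dx": 0.22,"dy": 0,"dz": 0,"wx": 0,"wy": 0,"wz": 0},
  {"dx": 0.22,"dy": 0,"dz": 0,"wx": 0,"wy": 0,"wz": 0},
  {"dx": 0.22,"dy": 0,"dz": 0,"wx": 0,"wy": 0,"wz": 0},
  {"dx": 0.22,"dy": 0,"dz": 0,"wx": 0,"wy": 0,"wz": 0},
  {"dx": 0.22,"dy": 0,"dz": 0,"wx": 0,"wy": 0,"wz": 0},
])

```text
time_s: 29.8
eef_pos: [556.2, 109.6, 42.1]
ee_rot: [-0.0, 0.618, 0.786, -0.0]
force: [1.2, -1.4, 0.1]
grip_width: 0.185
grip_force: 0.7
```

```bash
python3 look.py
```

```text
tcp [66.8  0.1 42.1] h -0.0 F [0.8 1.4 0.2] t 29.85
[384.5 154.5 408.5 172.5] 0.88 tray -152.4 135.0 res 1.9
[288.5 233.5 321.5 264.5] 0.83 tray 94.4 -0.9 res 1.1
[418.5 180.5 444.5 201.5] 0.72 tray -59.8 183.7 res 2.3
[302.5 218.5 312.5 234.5] 0.71 tray 41.8 -3.1 res 10.8
```

Request:
step_arm([
  {"dx": 0.22,"dy": 0,"dz": 0,"wx": 0,"wy": 0,"wz": 0},
  {"dx": 0.22,"dy": 0,"dz": 0,"wx": 0,"wy": 0,"wz": 0},
  {"dx": 0.22,"dy": 0,"dz": 0,"wx": 0,"wy": 0,"wz": 0},
  {"dx": 0.22,"dy": 0,"dz": 0,"wx": 0,"wy": 0,"wz": 0},
  {"dx": 0.22,"dy": 0,"dz": 0,"wx": 0,"wy": 0,"wz": 0},
])

```text
time_s: 30.4
eef_pos: [549.8, 136.4, 42.2]
ee_rot: [0.0, 0.618, 0.786, -0.0]
force: [0.5, -1.0, 1.0]
grip_width: 0.184
grip_force: 0.7
```

Request:
step_arm([
  {"dx": 0.2,"dy": 0,"dz": 0,"wx": 0,"wy": 0,"wz": 0},
  {"dx": 0.15,"dy": 0,"dz": 0,"wx": 0,"wy": 0,"wz": 0},
  {"dx": 0.1,"dy": 0,"dz": 0,"wx": 0,"wy": 0,"wz": 0},
  {"dx": 0.08,"dy": 0,"dz": 0,"wx": 0,"wy": 0,"wz": 0},
])

```text
time_s: 30.8
eef_pos: [546.6, 149.0, 42.0]
ee_rot: [-0.0, 0.618, 0.786, -0.0]
force: [0.5, -0.9, 0.7]
grip_width: 0.193
grip_force: 0.4
```

Request:
step_arm([
  {"dx": 0.06,"dy": 0,"dz": 0,"wx": 0,"wy": 0,"wz": 0},
  {"dx": 0,"dy": 0,"dz": 0,"wx": 0,"wy": 0,"wz": 0},
])

```text
time_s: 31.0
eef_pos: [546.3, 150.4, 42.1]
ee_rot: [-0.0, 0.618, 0.786, -0.0]
force: [0.4, -0.2, 0.6]
grip_width: 0.189
grip_force: 0.1
```

```bash
python3 look.py
```

```text
tcp [107.9   0.   42.1] h -0.0 F [ 0.6 -0.7 -0.5] t 31.05
[418.5 180.5 444.5 201.5] 0.9 tray -59.8 183.7 res 2.3
[283.5 254.5 319.5 291.5] 0.8 tray 141.0 0.1 res 0.4
[385.5 155.5 407.5 172.5] 0.76 tray -150.9 134.8 res 2.5
[296.5 219.5 309.5 235.5] 0.5 tray 44.6 -9.3 res 9.4
[298.5 240.5 321.5 260.5] 0.48 tray 95.8 5.9 res 7.3
```

Request:
step_arm([
  {"dx": 0.07,"dy": 0,"dz": 0,"wx": 0,"wy": 0,"wz": 0},
  {"dx": 0.06,"dy": 0,"dz": 0,"wx": 0,"wy": 0,"wz": 0},
  {"dx": 0.06,"dy": 0,"dz": 0,"wx": 0,"wy": 0,"wz": 0},
])

```text
time_s: 31.4
eef_pos: [545.3, 155.0, 42.2]
ee_rot: [0.0, 0.618, 0.786, 0.0]
force: [0.3, -0.7, -1.0]
grip_width: 0.189
grip_force: 0.2
```

Request:
step_arm([
  {"dx": 0.05,"dy": 0,"dz": 0,"wx": 0,"wy": 0,"wz": 0},
  {"dx": 0,"dy": 0,"dz": 0,"wx": 0,"wy": 0,"wz": 0},
])

```text
time_s: 31.6
eef_pos: [544.9, 156.3, 42.2]
ee_rot: [-0.0, 0.618, 0.786, 0.0]
force: [0.3, -0.5, 0.3]
grip_width: 0.189
grip_force: 0.1
```

Request:
step_arm([
  {"dx": 0.05,"dy": 0,"dz": 0,"wx": 0,"wy": 0,"wz": 0},
  {"dx": 0,"dy": 0,"dz": 0,"wx": 0,"wy": 0,"wz": 0},
])

```text
time_s: 31.8
eef_pos: [544.7, 157.4, 42.1]
ee_rot: [-0.0, 0.618, 0.786, 0.0]
force: [-0.4, -0.7, 0.2]
grip_width: 0.191
grip_force: 0.1
```

```bash
python3 look.py
```

```text
tcp [115.1  -0.   42.1] h -0.0 F [ 0.7  0.8 -0.3] t 31.85
[282.5 258.5 320.5 292.5] 0.9 tray 145.3 0.6 res 1.6
[384.5 154.5 408.5 172.5] 0.83 tray -152.4 135.0 res 1.9
[298.5 241.5 321.5 259.5] 0.74 tray 95.7 5.9 res 8.4
[418.5 180.5 445.5 201.5] 0.59 tray -59.7 184.5 res 2.2
[295.5 219.5 308.5 236.5] 0.48 tray 45.9 -10.5 res 9.5
```

Request:
step_arm([
  {"dx": 0.05,"dy": 0,"dz": 0,"wx": 0,"wy": 0,"wz": 0},
  {"dx": 0,"dy": 0,"dz": 0,"wx": 0,"wy": 0,"wz": 0},
])

```text
time_s: 32.1
eef_pos: [544.7, 158.4, 42.3]
ee_rot: [0.0, 0.618, 0.786, 0.0]
force: [1.1, -2.2, 0.5]
grip_width: 0.184
grip_force: 1.0
```

Request:
step_arm([
  {"dx": 0.05,"dy": 0,"dz": 0,"wx": 0,"wy": 0,"wz": 0},
  {"dx": 0,"dy": 0,"dz": 0,"wx": 0,"wy": 0,"wz": 0},
])

```text
time_s: 32.3
eef_pos: [544.8, 159.1, 42.6]
ee_rot: [0.001, 0.618, 0.786, 0.0]
force: [1.7, -6.1, 2.8]
grip_width: 0.191
grip_force: 3.0
```

```bash
python3 look.py
```

```text
tcp [116.7  -0.6  42.6] h -0.0 F [ 1.2 -5.5  2.7] t 32.35
[282.5 258.5 318.5 292.5] 0.9 tray 145.3 -0.7 res 1.7
[297.5 241.5 322.5 259.5] 0.7 tray 95.8 5.9 res 8.3
[220.5 211.5 248.5 255.5] 0.69 tray 65.6 -102.8 res 7.1
[419.5 180.5 444.5 201.5] 0.66 tray -59.9 184.4 res 2.4
[384.5 154.5 408.5 172.5] 0.61 tray -152.4 135.0 res 1.9
```

Caught in pocket 3. Pressing it.

Request:
step_arm([
  {"dx": -0.3,"dy": 0,"dz": 0,"wx": 0,"wy": 0,"wz": 0},
  {"dx": 0,"dy": 0,"dz": -0.5,"wx": 0,"wy": 0,"wz": 0},
  {"dx": 0,"dy": 0,"dz": -0.5,"wx": 0,"wy": 0,"wz": 0},
])

```text
time_s: 32.7
eef_pos: [545.8, 152.4, 68.0]
ee_rot: [-0.0, 0.618, 0.786, -0.0]
force: [-0.3, 0.6, 0.8]
grip_width: 0.189
grip_force: 0.0
```

Request:
step_arm([
  {"dx": 0.65,"dy": 0,"dz": 0,"wx": 0,"wy": 0,"wz": 0},
  {"dx": 0.65,"dy": 0,"dz": 0,"wx": 0,"wy": 0,"wz": 0},
  {"dx": 0,"dy": 0,"dz": 0,"wx": 0,"wy": 0,"wz": 0},
], fingers=0)

```text
time_s: 33.0
eef_pos: [537.0, 186.7, 66.9]
ee_rot: [-0.0, 0.617, 0.787, -0.0]
force: [0.6, 0.0, -0.4]
grip_width: 0.003
grip_force: 0.0
```

```bash
python3 plan.py 144 0 50 0 1
```

```text
now [145.4   0.4  66.9] h 0.1 t 33.0
0 -0.06 0.02 0.68 0.02
```

Request:
step_arm([
  {"dx": 0,"dy": 0,"dz": 0.35,"wx": 0,"wy": 0,"wz": 0},
  {"dx": 0,"dy": 0,"dz": 0.25,"wx": 0,"wy": 0,"wz": 0},
  {"dx": 0,"dy": 0,"dz": 0.06,"wx": 0,"wy": 0,"wz": 0},
  {"dx": 0,"dy": 0,"dz": 0.06,"wx": 0,"wy": 0,"wz": 0},
  {"dx": 0,"dy": 0,"dz": 0.06,"wx": 0,"wy": 0,"wz": 0},
])

```text
time_s: 33.5
eef_pos: [538.3, 183.8, 47.6]
ee_rot: [-0.0, 0.618, 0.786, -0.0]
force: [-0.5, -1.0, 4.3]
grip_width: 0.001
grip_force: 1.9
```

Request:
step_arm([
  {"dx": 0,"dy": 0,"dz": 0.06,"wx": 0,"wy": 0,"wz": 0},
  {"dx": 0,"dy": 0,"dz": 0.06,"wx": 0,"wy": 0,"wz": 0},
  {"dx": 0,"dy": 0,"dz": 0.06,"wx": 0,"wy": 0,"wz": 0},
])

```text
time_s: 33.8
eef_pos: [538.3, 183.8, 43.3]
ee_rot: [0.0, 0.618, 0.786, 0.0]
force: [-1.9, -1.7, 3.6]
grip_width: 0.003
grip_force: 2.0
```

Request:
step_arm([
  {"dx": 0,"dy": 0,"dz": 0.06,"wx": 0,"wy": 0,"wz": 0},
  {"dx": 0,"dy": 0,"dz": 0.06,"wx": 0,"wy": 0,"wz": 0},
  {"dx": 0,"dy": 0,"dz": 0.06,"wx": 0,"wy": 0,"wz": 0},
])

```text
time_s: 34.1
eef_pos: [538.3, 183.9, 38.6]
ee_rot: [0.0, 0.618, 0.786, 0.0]
force: [-0.9, -2.7, 3.7]
grip_width: -0.002
grip_force: 2.0
```

Request:
step_arm([
  {"dx": 0,"dy": 0,"dz": 0.06,"wx": 0,"wy": 0,"wz": 0},
  {"dx": 0,"dy": 0,"dz": 0.06,"wx": 0,"wy": 0,"wz": 0},
  {"dx": 0,"dy": 0,"dz": 0.05,"wx": 0,"wy": 0,"wz": 0},
  {"dx": 0,"dy": 0,"dz": 0.04,"wx": 0,"wy": 0,"wz": 0},
])

```text
time_s: 34.5
eef_pos: [538.3, 184.0, 33.3]
ee_rot: [0.0, 0.618, 0.786, 0.0]
force: [0.1, -3.2, 3.8]
grip_width: 0.0
grip_force: 1.9
```

Request:
step_arm([
  {"dx": 0,"dy": 0,"dz": 0.02,"wx": 0,"wy": 0,"wz": 0},
])

```text
time_s: 34.6
eef_pos: [538.3, 184.0, 32.8]
ee_rot: [0.0, 0.618, 0.786, 0.0]
force: [-0.6, -4.4, 3.5]
grip_width: 0.006
grip_force: 1.9
```

Request:
step_arm([
  {"dx": 0,"dy": 0,"dz": 0.02,"wx": 0,"wy": 0,"wz": 0},
])

```text
time_s: 34.7
eef_pos: [538.4, 184.0, 32.6]
ee_rot: [0.0, 0.618, 0.786, 0.0]
force: [-1.7, -3.3, 9.4]
grip_width: -0.001
grip_force: 4.6
```

Request:
step_arm([
  {"dx": 0,"dy": 0,"dz": 0.01,"wx": 0,"wy": 0,"wz": 0},
])

```text
time_s: 34.8
eef_pos: [538.4, 184.0, 32.6]
ee_rot: [0.0, 0.618, 0.786, 0.0]
force: [-2.4, -4.2, 9.4]
grip_width: 0.001
grip_force: 4.9
```

Home. I'm rising clear and taking a final look.

Request:
step_arm([
  {"dx": 0,"dy": 0,"dz": -0.3,"wx": 0,"wy": 0,"wz": 0},
  {"dx": 0,"dy": 0,"dz": -1,"wx": 0,"wy": 0,"wz": 0},
  {"dx": 0,"dy": 0,"dz": -1,"wx": 0,"wy": 0,"wz": 0},
  {"dx": -1,"dy": 0,"dz": -1,"wx": 0,"wy": 0,"wz": 0},
  {"dx": -1,"dy": 0,"dz": -1,"wx": 0,"wy": 0,"wz": 0},
])

```text
time_s: 35.3
eef_pos: [549.7, 135.7, 140.7]
ee_rot: [-0.0, 0.617, 0.787, 0.0]
force: [-0.3, -0.4, -0.0]
grip_width: -0.001
grip_force: 0.0
```

Request:
step_arm([
  {"dx": -1,"dy": 0,"dz": -0.5,"wx": 0,"wy": 0,"wz": 0},
  {"dx": -1,"dy": 0,"dz": 0,"wx": 0,"wy": 0,"wz": 0},
  {"dx": -1,"dy": 0,"dz": 0,"wx": 0,"wy": 0,"wz": 0},
  {"dx": 0,"dy": 0,"dz": 0,"wx": 0,"wy": 0,"wz": 0},
])

```text
time_s: 35.7
eef_pos: [568.2, 60.5, 152.1]
ee_rot: [-0.0, 0.619, 0.785, 0.0]
force: [-0.0, 0.6, 0.7]
grip_width: 0.003
grip_force: 0.0
```

Run:
```python
from look import *
d=look()
f=d['frame'][180:320,220:400]; cv2.imwrite('pics/s8c.png',cv2.resize(f,None,fx=4.2,fy=4.2,interpolation=cv2.INTER_CUBIC))
for x in (32,88,144):
    X=plan.O+x*plan.U; print(x,bb([pix(d,v) for v in circ((*X,32),22,(0,))]).round(1))
```

```text
tcp [1.70e+01 1.00e-01 1.52e+02] h -0.2 F [-0.2  0.3 -0.5] t 35.75
[288.5 240.5 322.5 264.5] 0.98 tray 101.0 0.5 res 5.1
[295.5 218.5 324.5 237.5] 0.79 tray 46.7 0.8 res 5.9
[384.5 154.5 408.5 173.5] 0.76 tray -150.4 134.8 res 1.4
[283.5 269.5 318.5 292.5] 0.62 tray 153.9 1.0 res 8.1
[418.5 180.5 444.5 201.5] 0.61 tray -59.8 183.7 res 2.3
32 [295.8 218.2 326.  236. ]
88 [290.4 241.2 323.1 262.1]
144 [284.  268.3 319.6 293.1]
```

View pics/s8c.png

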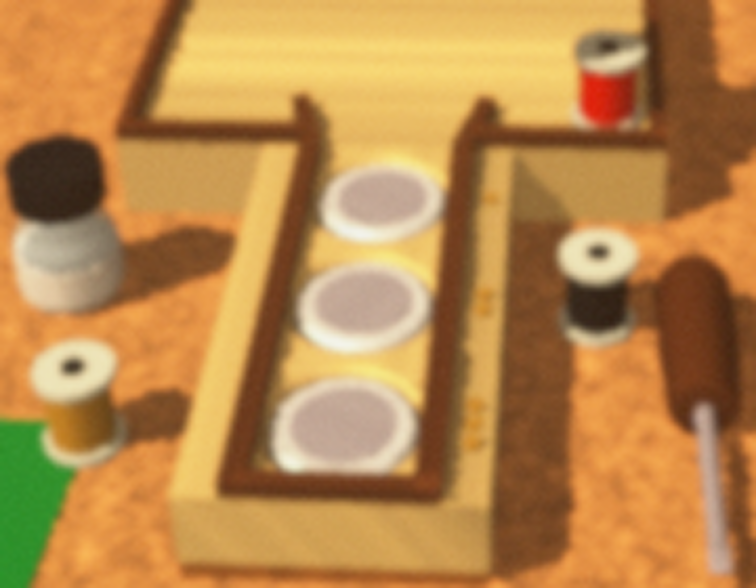

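All three lids are flush at crop (382,202), (365,306) and (345,427). The spools, jar and bodkin are undisturbed, so I'm handing the job in.

```bash
python3 -c "
from rig import finish_job; print(finish_job())"
```

```text
the job is handed in; nothing more can be done
None
```

All three tins are pressed home in pockets 1, 2 and 3, with lids flush in the last picture and the spools, jar and bodkin where they stood; I handed the job in at about 36 s, and the judge returned no verdict.

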